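# Fetch the nozzle-dip tin from behind the spray cans

## Robot

A 7-joint arm with a two-finger parallel gripper is mounted at the origin on the work surface. World frame = base frame: x ahead of the robot, y to its left, z up, the work surface at z = 0. Lengths are in m, angles in rad, forces in N, time in s.
With the tool pointing down it reaches from about 0.4 to 0.9 m from the base axis. Payload 5.5 kg.
Tool frame: the origin (TCP) lies at the very end of the fingers, on their centre line; the grasp point (between the pads) lies 19 mm behind it; z points along the fingers, y is the direction in which the jaws open and shut (so a half turn about z gives the same grasp; the last joint's range is limited). The gripper opens to 92 mm and grips with 3 to 60 N. Pads are 19 mm wide; open, the fingers measure 130 mm over their backs; the gripper's body (75 mm by 190 mm) begins 47 mm behind the grasp point.
Start: joints at [-0.851, 0.501, -0.427, 1.55, 0.221, 1.138, -0.21], TCP at [0.287, 0.583, 0.227] pointing down, gripper open.
Joint ranges: [-2.88, 2.88], [-0.31, 2.03], [-1.54, 1.56], [0.2, 2.42], [-1.41, 4.55], [0.19, 2.02], [-2.57, 2.57]. Speed limits (rad/s): [2.57, 2.57, 3.14, 3.14, 3.14, 3.14, 3.14].

## Interface

Orientations are given as a unit quaternion [x, y, z, w].
In Python, from station import r, snapshot, calibration gives the robot as it stands.
- The arm moves only by the tool move_arm, never from a script. Its argument "commands" is a list of rows, each a list of 7 numbers: the shift along the world's x, y, z as a fraction of full scale, then the turn, a rotation vector about the world's x, y, z as a fraction of full scale, then the opening, from 0 (shut) to 1 (fully open). A call has exactly 8 rows; each row is the pose to reach, as a shift and turn from the pose commanded when the call began; what a row does not reach only later rows make up. Full scale, the value 1, is 0.12 m for a shift and 90 degrees for a turn. A row lasts 1/10 s, in which the tool goes at most 50 mm and 8.59 degrees, less where a joint would pass 70% of its speed; a pose out of reach is approached as far as the arm can. A call with a number of a shift or a turn outside -1 to 1 is refused whole. A call with a gripper value outside its range is refused whole. The fingers move at their own pace and stop on an object; the grip force is fixed at half the most. Time passes only in rows, so rows that repeat a pose let the fingers close, or fill a call up. It gives the time, the measured TCP pose, the force and the opening at its end, in the units of the state.
- r.observe(): the state, without advancing time (a new reading comes with each control period).
- snapshot(name): name is "scene" or "side" or "wrist"; returns (picture, depth): 384x512x3 uint8, red, green, blue; 384x512 float32, m along the optical axis (not along the pixel's ray), 0 where there is no reading.
- calibration(name): a dict with "camera_matrix" (3x3 intrinsics, pixels), "R" (3x3) and "t" (3): a world point X has camera coordinates R X + t. Camera axes: x right, y down, z forward; pixel columns grow to the right and rows downward; lengths in m; the calibration is good to about 2 mm. A picture is of the moment at which its call begins: read the wrist's pose just before it. calibration takes no time and is no camera call; for the wrist camera it gives the pose at the moment of the call.
- r.finish_job(): hands the job in, once; it reports no verdict.
The state is a dict: "time_s": time; "q": joint angles; "joint_vel": joint speeds; "tau": joint torques, N m; "ee_pos": TCP position; "orientation": TCP orientation; "force": force on the tool from outside, world axes, zero at the start; "wrist_torque": the same for the moment, N m; "width": opening from 0.0 (shut) to 1.0 (fully open).
Only numpy, scipy, OpenCV 4.12 (cv2) and the standard library are available. Lean on these libraries where they do the work, as an engineer would, in place of code of your own. Each camera call takes 0.05 s, during which the arm holds its last target.

## Task

The blue-lidded tin of nozzle dip at the back of the grey can rack is needed at the torch-service stand, but three spray cans are in the way. Stand all three cans in the drip tray, then set the tin inside the ring on the stand, and after that put each can back in the rack just where it stood. Keep cans and tin upright, and leave the two small pots in the rack where they are.

Things in the scene. Friction and masses are not known exactly. Their poses are not given: they have to be found in the camera images.
- can_red_mid (a point): red spray can, upright: white body with red band, 52 mm across up to 104 mm; red cap 48 mm across from 110 mm to its flat top at 150 mm; about 0.18 kg. Point at its centre, 75 mm above its underside; hold it round the cap, whose middle is 55 mm above this point. One of three in the front of the rack (order varies), about 20 mm between neighbours; finger room on its sides along the rack's x.
- can_yellow_mid (a point): yellow spray can, upright: white body with yellow band, 52 mm across up to 104 mm; yellow cap 48 mm across from 110 mm to its flat top at 150 mm; about 0.18 kg. Point at its centre, 75 mm above its underside; hold it round the cap, whose middle is 55 mm above this point. One of three in the front of the rack (order varies), about 20 mm between neighbours; finger room on its sides along the rack's x.
- can_green_mid (a point): green spray can, upright: white body with green band, 52 mm across up to 104 mm; green cap 48 mm across from 110 mm to its flat top at 150 mm; about 0.18 kg. Point at its centre, 75 mm above its underside; hold it round the cap, whose middle is 55 mm above this point. One of three in the front of the rack (order varies), about 20 mm between neighbours; finger room on its sides along the rack's x.
- tin_mid (a point): the wanted tin: closed round tin, bare steel side, blue lid, 56 mm across, 56 mm tall, about 0.16 kg. Point at its centre, 28 mm above its underside. In the rack's rear middle, about 6 mm from the back wall and just behind the middle can; finger room (25 mm) only on its two sides along the rack's y, and the tall cans block a gripper above it until cleared.
- pot_white_mid (a point): small closed pot with a white lid and a grey side, 38 mm across, 36 mm tall, in a rear corner of the rack beside the blue-lidded tin; stays where it is. Point at its centre, 18 mm above its underside.
- pot_black_mid (a point): small closed pot with a black lid and an amber side, 38 mm across, 36 mm tall, in a rear corner of the rack beside the blue-lidded tin; stays where it is. Point at its centre, 18 mm above its underside.
- rack: can rack, fixed: grey folded-sheet tray 140 mm (x) by 238 mm (y), open above. Origin under its centre, z up; low front lip (20 mm tall) at -x, back wall (70 mm tall) at +x, side walls 34 mm tall; sheet 3 mm thick, so cans and tins stand 3 mm above the origin. The cans stand in a shallow arc: middle one near x = -34 mm, outer ones near x = -12 mm, y = +-70 mm.
- tray: drip tray, fixed, empty at the start: aluminium with a dark rubber mat, 150 mm (x) by 220 mm (y) outside, rim 12 mm tall and 4 mm thick, floor 4 mm above the origin. Origin under its centre, x across, y along its length, z up. Room for the three cans side by side along y, 68 mm apart.
- ring (a point): centre of the ring on the torch-service stand (fixed steel plate 130 by 200 mm), at the level of the plate's top, on which the tin stands. Ring 76 mm wide inside, 84 mm outside, rising 5 mm above this point. A strip of copper contact tips (38 mm tall) and three upright nozzles (58 mm tall) stand 92 and 128 mm from this point along its +y; z up.
Things that resemble listed ones, but are neither listed nor needed, are in the scene too. What is meant by the part that bears can_green_mid is not purple, and is the larger of those in its own colour.

How it is judged:
By the outcome, as a careful person would: the job done as asked, in the order asked, and still so for the second after the job is handed in, with the robot touching nothing.
It also fails if it takes over 152 s, if anything falls off the work surface, if the arm or the gripper's body presses on something with over 40 N, if the wrist force passes 120 N, or if a joint passes its speed limit or range.

## Working session

There is one attempt and no reset: what is moved stays moved. The work goes in short steps, Python scripts to look and compute and a tool call to move; the robot and the scene stay as the last step left them, time stands still between calls to the robot, and variables do not carry over. Pictures are saved under pics/ and viewed, and the job is handed in when it is done.

Besides the shell and the picture viewer there is one more tool, called by a JSON object that holds its "method" and its "body", one argument or row to a line. move_arm: Moves the arm, as the interface text tells. Shift numbers are shares of 0.12 m and turn numbers shares of 90 degrees, none past 1 either way. Its arguments: {"type":"object","properties":{"commands":{"type":"array","items":{"type":"array","items":{"type":"number","minimum":-1,"maximum":1}}}},"required":["commands"]}

```bash
ls; mkdir -p pics; python3 - <<'E'
from station import r, snapshot, calibration
import cv2,numpy as np
for n in ["scene","side","wrist"]:
    c=calibration(n); p,d=snapshot(n)
    cv2.imwrite(f"pics/{n}0.png",p[:,:,::-1]); np.savez(f"{n}0.npz",p=p,d=d,**c)
    print(n,np.round(c["camera_matrix"],1).tolist(),np.round(c["R"],3).tolist(),np.round(c["t"],3))
o=r.observe()
print({k:np.round(v,3).tolist() for k,v in o.items()})
E
```

```text
pics
scene [[432.9, 0.0, 250.9], [0.0, 432.9, 190.3], [0.0, 0.0, 1.0]] [[-0.078, 0.997, 0.013], [0.756, 0.068, -0.651], [-0.65, -0.041, -0.759]] [ 0.025 -0.282  1.401]
side [[376.6, 0.0, 257.5], [0.0, 376.6, 189.4], [0.0, 0.0, 1.0]] [[0.867, -0.498, -0.002], [-0.349, -0.606, -0.715], [0.355, 0.62, -0.699]] [-0.396  0.215  0.825]
wrist [[321.0, 0.0, 256.6], [0.0, 321.0, 186.5], [0.0, 0.0, 1.0]] [[0.44, 0.898, -0.001], [0.856, -0.419, 0.303], [0.271, -0.134, -0.953]] [-0.649 -0.038  0.391]
{'time_s': 0.15, 'q': [-0.851, 0.502, -0.427, 1.551, 0.221, 1.138, -0.21], 'joint_vel': [0.001, -0.005, -0.001, -0.001, 0.001, -0.001, -0.001], 'tau': [-0.007, -56.71, -5.825, -27.945, -0.069, 0.027, 0.0], 'ee_pos': [0.287, 0.583, 0.226], 'orientation': [0.226, 0.974, -0.001, -0.0], 'force': [-0.03, 0.221, -0.828], 'wrist_torque': [0.02, -0.007, -0.007], 'width': 1.001}
```

View pics/scene0.png

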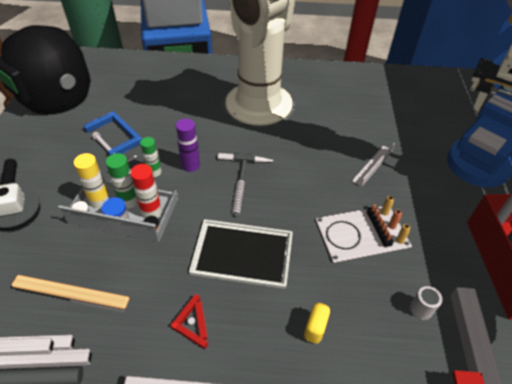

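View pics/side0.png

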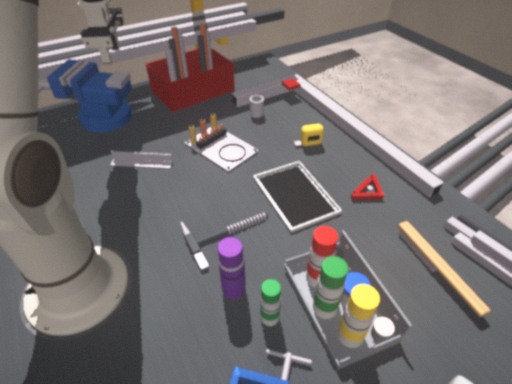

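View pics/wrist0.png

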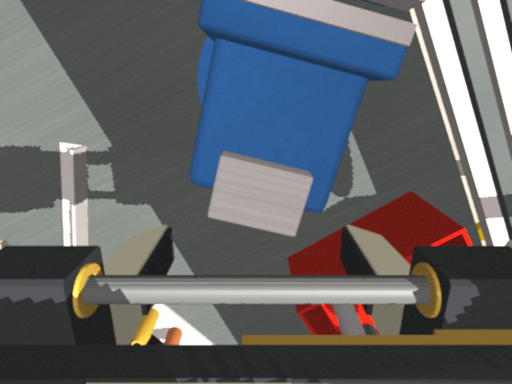

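The scene view shows the rack at the left, with caps at yellow (85,160), green (118,162) and red (143,175) and the tin lid at (115,207). The tray is at (242,252) and the ring at (343,235). The small green can at (150,150) and the purple can at (187,140) stand outside the rack and are decoys. In the wrist view I see only the vice.

```bash
cat > h.py <<'E'
import numpy as np,cv2
def load(n,k=0):
    f=np.load(f"{n}{k}.npz"); return f["p"],f["d"],f["camera_matrix"],f["R"],f["t"]
def cloud(d,K,R,t):
    v,u=np.mgrid[0:d.shape[0],0:d.shape[1]]
    c=np.stack([(u-K[0,2])/K[0,0]*d,(v-K[1,2])/K[1,1]*d,d],-1)
    return (c-t)@R   # R^T (c-t)
def proj(X,K,R,t):
    c=np.atleast_2d(X)@R.T+t; return (c@K.T)[:,:2]/c[:,2:]
def ray(uv,K,R,t,z):
    uv=np.atleast_2d(uv); dirs=np.c_[(uv[:,0]-K[0,2])/K[0,0],(uv[:,1]-K[1,2])/K[1,1],np.ones(len(uv))]@R
    o=-R.T@t; s=(z-o[2])/dirs[:,2]; return o+s[:,None]*dirs
def masks(p):
    h=cv2.cvtColor(p,cv2.COLOR_RGB2HSV); H,S,V=[h[...,i].astype(int) for i in range(3)]
    return dict(red=((H<8)|(H>172))&(S>150)&(V>80),yellow=(H>20)&(H<35)&(S>150)&(V>100),green=(H>45)&(H<85)&(S>120)&(V>50),blue=(H>100)&(H<125)&(S>150)&(V>80),purple=(H>128)&(H<160)&(S>90))
E
python3 - <<'E'
from h import *
for n in ["scene","side"]:
    p,d,K,R,t=load(n); P=cloud(d,K,R,t); M=masks(p)
    for c,zr in [("red",(.14,.165)),("yellow",(.14,.165)),("green",(.14,.165)),("green",(.08,.13)),("blue",(.045,.07)),("purple",(.1,.2))]:
        m=M[c]&(P[...,2]>zr[0])&(P[...,2]<zr[1])&(d>0)
        m=m.astype(np.uint8); k,l,st,ce=cv2.connectedComponentsWithStats(m)
        for i in range(1,k):
            if st[i,4]>25:
                Q=P[l==i]; (x,y),rad=cv2.minEnclosingCircle(Q[:,:2].astype(np.float32))
                print(n,c,st[i,4],np.round(ce[i]),"mean",np.round(Q.mean(0),4),"circ",round(x,4),round(y,4),round(rad,4),"zmax",round(np.percentile(Q[:,2],90),4))
E
```

```text
scene red 317 [141. 173.] mean [ 0.4742 -0.2418  0.152 ] circ 0.4707 -0.2425 0.0247 zmax 0.1551
scene yellow 318 [ 85. 163.] mean [ 0.4526 -0.3802  0.1518] circ 0.4494 -0.3829 0.0261 zmax 0.1551
scene green 52 [ 6. 76.] mean [ 0.1351 -0.7155  0.1493] circ 0.1333 -0.718 0.0353 zmax 0.1561
scene green 299 [116. 162.] mean [ 0.4447 -0.3078  0.1519] circ 0.4416 -0.3101 0.0249 zmax 0.1551
scene green 194 [148. 145.] mean [ 0.3364 -0.2661  0.1089] circ 0.3314 -0.2672 0.0205 zmax 0.116
scene green 60 [121. 174.] mean [ 0.4555 -0.3     0.1244] circ 0.4455 -0.3049 0.0228 zmax 0.1291
scene blue 337 [114. 207.] mean [ 0.5043 -0.3179  0.059 ] circ 0.4973 -0.3176 0.0334 zmax 0.0614
scene purple 355 [185. 129.] mean [ 0.3054 -0.1703  0.1419] circ 0.2973 -0.1727 0.0255 zmax 0.1518
side red 440 [325. 237.] mean [ 0.467  -0.246   0.1512] circ 0.4702 -0.2432 0.0245 zmax 0.1537
side yellow 153 [363. 306.] mean [ 0.4347 -0.3938  0.1478] circ 0.4468 -0.3845 0.0237 zmax 0.1526
side green 411 [335. 267.] mean [ 0.4393 -0.3107  0.1526] circ 0.4394 -0.3099 0.0234 zmax 0.1539
side green 307 [271. 290.] mean [ 0.3285 -0.2718  0.1114] circ 0.3304 -0.2689 0.018 zmax 0.1146
side blue 95 [ 97. 111.] mean [0.1992 0.5943 0.0583] circ 0.1975 0.596 0.0419 zmax 0.0678
side blue 229 [354. 280.] mean [ 0.506  -0.3113  0.0585] circ 0.5033 -0.3177 0.0279 zmax 0.06
side purple 608 [230. 252.] mean [ 0.2938 -0.1795  0.143 ] circ 0.2963 -0.1731 0.0245 zmax 0.1502
```

```bash
python3 - <<'E'
from h import *
# height map topdown image of rack/tray/stand regions from scene
p,d,K,R,t=load("scene")
cv2.imwrite("pics/rackz.png",cv2.resize(p[120:280,40:440,::-1],None,fx=2,fy=2,interpolation=cv2.INTER_CUBIC))
p,d,K,R,t=load("side")
cv2.imwrite("pics/sidez.png",cv2.resize(p[100:384,170:440,::-1],None,fx=2,fy=2,interpolation=cv2.INTER_CUBIC))
E
```

```text
(no output)
```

View pics/rackz.png

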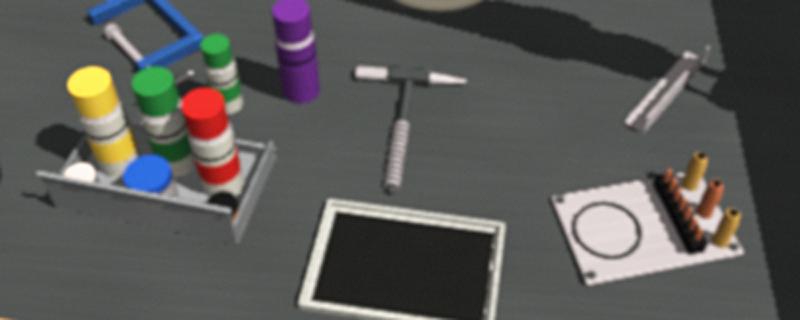

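View pics/sidez.png

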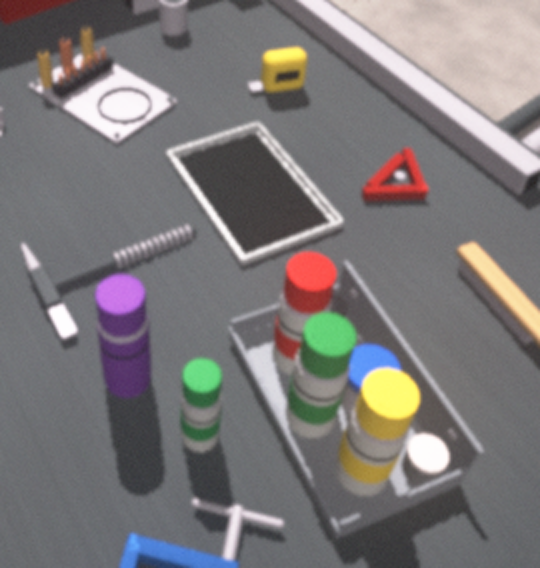

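```bash
python3 - <<'E'
from h import *
top={}
for n in ["scene","side"]:
    p,d,K,R,t=load(n); P=cloud(d,K,R,t)
    g=cv2.cvtColor(p,cv2.COLOR_RGB2GRAY)
    # tray: bright rim 
    hs=cv2.cvtColor(p,cv2.COLOR_RGB2HSV)
    white=((hs[...,1]<60)&(hs[...,2]>130)&(P[...,2]<.03)&(P[...,2]>-.01)).astype(np.uint8)
    k,l,st,ce=cv2.connectedComponentsWithStats(white)
    for i in range(1,k):
        if st[i,4]>300:
            m=l==i; Q=P[m]
            if Q[:,1].min()<-.5 or Q[:,0].max()>.85: continue
            z=.012 if abs(Q[:,1].mean())<.12 else np.median(Q[:,2])
            v,u=np.nonzero(m); q=ray(np.c_[u,v],K,R,t,z)[:,:2].astype(np.float32)
            rc=cv2.minAreaRect(q); print(n,i,st[i],"mean",np.round(Q.mean(0),3),"z",z,"rect",np.round(rc[0],4),np.round(rc[1],4),round(rc[2],1))
    # ring : dark annulus pixels on plate
E
```

```text
scene 5 [230  87  63  37 844] mean [0.049 0.034 0.013] z 0.012 rect [0.0366 0.0316] [0.1334 0.2109] 39.2
scene 38 [ 316  210   96   53 2309] mean [0.505 0.262 0.008] z 0.008316564834904281 rect [0.4892 0.2885] [0.1348 0.2016] 17.4
scene 43 [ 189  219  104   69 1515] mean [ 0.565 -0.006  0.007] z 0.012 rect [ 0.5723 -0.0006] [0.224  0.1574] 85.5
side 18 [ 201  131   58   41 1241] mean [0.502 0.251 0.007] z 0.007011423191141963 rect [0.5015 0.2582] [0.142  0.1437] 17.8
side 31 [ 252  160   91   71 1246] mean [0.583 0.    0.006] z 0.012 rect [5.745e-01 3.000e-04] [0.2338 0.1604] 85.6
side 71 [  20  245  106   90 3099] mean [-0.007 -0.049  0.012] z 0.012 rect [ 0.0032 -0.025 ] [0.2174 0.1761] 18.1
side 80 [284 263  42  77 658] mean [ 0.424 -0.262  0.01 ] z 0.004350153125543984 rect [ 0.4347 -0.2727] [0.1913 0.0479] 82.0
side 115 [276 351  37  29 326] mean [ 0.316 -0.371  0.012] z 0.014216593329592835 rect [ 0.3199 -0.3751] [0.0474 0.0654] 73.8
```

```bash
python3 - <<'E'
from h import *
for n in ["scene","side"]:
    p,d,K,R,t=load(n); P=cloud(d,K,R,t)
    hs=cv2.cvtColor(p,cv2.COLOR_RGB2HSV)
    near=np.hypot(P[...,0]-.505,P[...,1]-.225)<.075
    g=cv2.cvtColor(p,cv2.COLOR_RGB2GRAY)
    v,u=np.nonzero(near); print(n,"z plate",np.median(P[near][:,2]))
    # dark within plate
    med=np.median(g[near&(g>130)]); dark=(near&(g<med-45)).astype(np.uint8)
    k,l,st,ce=cv2.connectedComponentsWithStats(dark)
    for i in range(1,k):
        if st[i,4]>40:
            v,u=np.nonzero(l==i); q=ray(np.c_[u,v],K,R,t,.010)[:,:2]
            A=np.c_[2*q,np.ones(len(q))]; s=np.linalg.lstsq(A,(q**2).sum(1),rcond=None)[0]
            print(n,st[i],"c",np.round(s[:2],4),"r",round(np.sqrt(s[2]+s[0]**2+s[1]**2),4), "z",round(P[l==i][:,2].mean(),4))
    for c in [(.574,0)]: print(P[int(proj([[.574,0,.004]],K,R,t)[0,1]),int(proj([[.574,0,.004]],K,R,t)[0,0])])
E
```

```text
scene z plate 0.007804919702757969
scene [306 213  33  50 703] c [0.5102 0.2152] r 0.0552 z 0.0018
scene [325 221  36  29 272] c [0.5027 0.2391] r 0.0398 z 0.0115
scene [335 257  25   7  77] c [0.562  0.2402] r 0.0221 z 0.0014
[ 0.57477461 -0.00136435  0.00640454]
side z plate 0.006370239869596382
side [219 143  27  19 121] c [0.5047 0.2391] r 0.0396 z 0.0103
side [210 148  49  27 459] c [0.4973 0.2123] r 0.0596 z 0.0004
[0.57559287 0.00576129 0.00089556]
```

Measured positions, all in metres:

| Thing | Position | Notes |
|---|---|---|
| Red can | (.470, -.243) | |
| Green can | (.440, -.310) | |
| Yellow can | (.448, -.384) | |
| Tin | (.503, -.318) | |
| Tray | (.573, 0) | yaw -4.5° |
| Ring | (.504, .239) | fitted r ≈ 40 mm, matches 38–42 |

The line through the outer cans gives a rack yaw of about -9°, which fits the arc and the tin. I'm now moving towards the red can.

{"method": "move_arm", "body": {
  "commands": [
    [0.06, -0.12, 0, 0, 0, -0.015, 1],
    [0.12, -0.25, 0, 0, 0, -0.03, 1],
    [0.18, -0.38, 0, 0, 0, -0.045, 1],
    [0.25, -0.5, 0, 0, 0, -0.06, 1],
    [0.31, -0.62, 0, 0, 0, -0.075, 1],
    [0.38, -0.75, 0, 0, 0, -0.09, 1],
    [0.44, -0.88, 0, 0, 0, -0.105, 1],
    [0.5, -1, 0, 0, 0, -0.12, 1]
  ]
}}

```text
time_s: 0.95
ee_pos: [0.3474, 0.4618, 0.2268]
orientation: [0.318, 0.948, -0.0, 0.0]
force: [-0.9, -0.0, 0.5]
width: 1.0
```

{"method": "move_arm", "body": {
  "commands": [
    [0.06, -0.12, 0, 0, 0, -0.015, 1],
    [0.12, -0.25, 0, 0, 0, -0.03, 1],
    [0.18, -0.38, 0, 0, 0, -0.045, 1],
    [0.25, -0.5, 0, 0, 0, -0.06, 1],
    [0.31, -0.62, 0, 0, 0, -0.075, 1],
    [0.38, -0.75, 0, 0, 0, -0.09, 1],
    [0.44, -0.88, 0, 0, 0, -0.105, 1],
    [0.5, -1, 0, 0, 0, -0.12, 1]
  ]
}}

```text
time_s: 1.75
ee_pos: [0.4073, 0.3419, 0.2267]
orientation: [0.406, 0.914, -0.0, 0.0]
force: [0.2, 0.8, -0.7]
width: 1.0
```

{"method": "move_arm", "body": {
  "commands": [
    [0.06, -0.12, 0, 0, 0, -0.015, 1],
    [0.12, -0.25, 0, 0, 0, -0.03, 1],
    [0.18, -0.38, 0, 0, 0, -0.045, 1],
    [0.25, -0.5, 0, 0, 0, -0.06, 1],
    [0.31, -0.62, 0, 0, 0, -0.075, 1],
    [0.38, -0.75, 0, 0, 0, -0.09, 1],
    [0.44, -0.88, 0, 0, 0, -0.105, 1],
    [0.5, -1, 0, 0, 0, -0.12, 1]
  ]
}}

```text
time_s: 2.55
ee_pos: [0.4673, 0.2219, 0.2267]
orientation: [0.49, 0.872, -0.0, -0.0]
force: [0.2, -0.3, -0.5]
width: 1.002
```

{"method": "move_arm", "body": {
  "commands": [
    [0, -0.12, 0, 0, 0, -0.015, 1],
    [0, -0.25, 0, 0, 0, -0.03, 1],
    [0, -0.38, 0, 0, 0, -0.045, 1],
    [0, -0.5, 0, 0, 0, -0.06, 1],
    [0, -0.62, 0, 0, 0, -0.075, 1],
    [0, -0.75, 0, 0, 0, -0.09, 1],
    [0, -0.88, 0, 0, 0, -0.105, 1],
    [0, -1, 0, 0, 0, -0.12, 1]
  ]
}}

```text
time_s: 3.35
ee_pos: [0.4666, 0.102, 0.2267]
orientation: [0.57, 0.822, -0.0, 0.0]
force: [0.4, -0.4, 0.0]
width: 0.999
```

{"method": "move_arm", "body": {
  "commands": [
    [0, -0.12, 0, 0, 0, -0.015, 1],
    [0, -0.25, 0, 0, 0, -0.03, 1],
    [0, -0.38, 0, 0, 0, -0.045, 1],
    [0, -0.5, 0, 0, 0, -0.06, 1],
    [0, -0.62, 0, 0, 0, -0.075, 1],
    [0, -0.75, 0, 0, 0, -0.09, 1],
    [0, -0.88, 0, 0, 0, -0.105, 1],
    [0, -1, 0, 0, 0, -0.12, 1]
  ]
}}

```text
time_s: 4.15
ee_pos: [0.4666, -0.0181, 0.2267]
orientation: [0.645, 0.764, -0.0, 0.0]
force: [-0.3, 1.2, 0.1]
width: 0.997
```

{"method": "move_arm", "body": {
  "commands": [
    [0, -0.12, 0, 0, 0, -0.015, 1],
    [0, -0.25, 0, 0, 0, -0.03, 1],
    [0, -0.38, 0, 0, 0, -0.045, 1],
    [0, -0.5, 0, 0, 0, -0.06, 1],
    [0, -0.62, 0, 0, 0, -0.075, 1],
    [0, -0.75, 0, 0, 0, -0.09, 1],
    [0, -0.88, 0, 0, 0, -0.105, 1],
    [0, -1, 0, 0, 0, -0.12, 1]
  ]
}}

```text
time_s: 4.95
ee_pos: [0.4666, -0.1381, 0.2267]
orientation: [0.714, 0.7, -0.0, 0.0]
force: [-0.2, -0.0, 0.3]
width: 1.005
```

{"method": "move_arm", "body": {
  "commands": [
    [0.01, -0.12, 0, 0, 0, -0.015, 1],
    [0.01, -0.24, 0, 0, 0, -0.03, 1],
    [0.02, -0.36, 0, 0, 0, -0.04, 1],
    [0.03, -0.5, 0, 0, 0, -0.055, 1],
    [0.03, -0.62, 0, 0, 0, -0.07, 1],
    [0.03, -0.75, 0, 0, 0, -0.08, 1],
    [0.03, -0.87, 0, 0, 0, -0.089, 1],
    [0.03, -0.87, 0, 0, 0, -0.089, 1]
  ]
}}

```text
time_s: 5.75
ee_pos: [0.4698, -0.2439, 0.2267]
orientation: [0.762, 0.648, -0.0, 0.0]
force: [0.1, 0.2, 0.3]
width: 1.001
```

```bash
cat > snap.py <<'E'
import sys
from station import r, snapshot, calibration
import cv2,numpy as np
k=sys.argv[2]
for n in sys.argv[1].split(","):
    c=calibration(n); p,d=snapshot(n)
    cv2.imwrite(f"pics/{n}{k}.png",p[:,:,::-1]); np.savez(f"{n}{k}.npz",p=p,d=d,**c)
o=r.observe(); print(np.round(o["ee_pos"],4),np.round(o["orientation"],3),o["time_s"],np.round(o["q"],2))
E
python3 snap.py wrist 1; python3 - <<'E'
from h import *
p,d,K,R,t=load("wrist",1); P=cloud(d,K,R,t); M=masks(p)
for c,zr in [("red",(.145,.165)),("yellow",(.145,.165)),("green",(.145,.165)),("blue",(.05,.07))]:
    m=M[c]&(P[...,2]>zr[0])&(P[...,2]<zr[1])
    if m.sum()<20: print(c,"none",M[c].sum());continue
    z=np.median(P[m][:,2]); ys,xs=np.nonzero(m)
    (x,y),rad=cv2.minEnclosingCircle(P[m][:,:2].astype(np.float32)); print(c,round(x,4),round(y,4),round(rad,4),round(z,4),m.sum(),xs.min(),xs.max(),ys.min(),ys.max())
E
```

```text
[ 0.47   -0.2422  0.2266] [ 0.761  0.649 -0.    -0.   ] 5.8 [ 0.24  0.25  0.22  1.87 -0.06  1.02  0.32]
red 0.4687 -0.2426 0.0243 0.1534 2892 225 285 163 223
yellow 0.4467 -0.3795 0.0235 0.1527 850 230 281 316 344
green 0.4395 -0.3067 0.0235 0.1532 1315 205 261 246 274
blue 0.502 -0.3192 0.028 0.059 1816 272 321 201 249
```

View pics/wrist1.png

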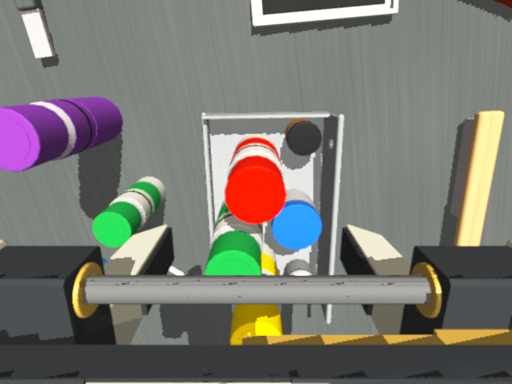

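The wrist view has the red cap at (255,190) → (.469, -.2426, .153), which agrees with the other cameras. Descending to grip the cap.

{"method": "move_arm", "body": {
  "commands": [
    [-0.01, 0, -0.2, 0, 0, 0, 1],
    [-0.01, 0, -0.4, 0, 0, 0, 1],
    [-0.01, 0, -0.6, 0, 0, 0, 1],
    [-0.01, 0, -0.75, 0, 0, 0, 1],
    [-0.01, 0, -0.87, 0, 0, 0, 1],
    [-0.01, 0, -0.94, 0, 0, 0, 1],
    [-0.01, 0, -0.94, 0, 0, 0, 1],
    [-0.01, 0, -0.94, 0, 0, 0, 0.4]
  ]
}}

```text
time_s: 6.6
ee_pos: [0.4695, -0.2408, 0.1143]
orientation: [0.76, 0.65, 0.0, 0.0]
force: [0.1, -0.4, 0.3]
width: 0.953
```

{"method": "move_arm", "body": {
  "commands": [
    [0, 0, 0, 0, 0, 0, 0.3],
    [0, 0, 0, 0, 0, 0, 0.3],
    [0, 0, 0, 0, 0, 0, 0.3],
    [0, 0, 0, 0, 0, 0, 0.3],
    [0, 0, 0, 0, 0, 0, 0.3],
    [0, 0, 0, 0, 0, 0, 0.3],
    [0, 0, 0.1, 0, 0, 0, 0.3],
    [0, 0, 0.25, 0, 0, 0, 0.3]
  ]
}}

```text
time_s: 7.4
ee_pos: [0.4677, -0.2405, 0.1434]
orientation: [0.76, 0.65, -0.001, -0.002]
force: [0.8, -0.4, -2.7]
width: 0.516
```

{"method": "move_arm", "body": {
  "commands": [
    [0, 0, 0.2, 0, 0, 0, 0.3],
    [0, 0.08, 0.4, 0, 0, 0, 0.3],
    [0.05, 0.2, 0.4, 0, 0, 0, 0.3],
    [0.11, 0.35, 0.4, 0, 0, 0, 0.3],
    [0.17, 0.5, 0.4, 0, 0, 0, 0.3],
    [0.23, 0.65, 0.4, 0, 0, 0, 0.3],
    [0.29, 0.8, 0.4, 0, 0, 0, 0.3],
    [0.33, 0.95, 0.4, 0, 0, 0, 0.3]
  ]
}}

```text
time_s: 8.2
ee_pos: [0.5088, -0.1262, 0.1924]
orientation: [0.76, 0.65, 0.0, 0.0]
force: [0.2, 0.9, -2.5]
width: 0.518
```

{"method": "move_arm", "body": {
  "commands": [
    [0.05, 0.15, 0, 0, 0, 0, 0.3],
    [0.1, 0.3, 0, 0, 0, 0, 0.3],
    [0.15, 0.45, 0, 0, 0, 0, 0.3],
    [0.2, 0.6, 0, 0, 0, 0, 0.3],
    [0.25, 0.7, 0, 0, 0, 0, 0.3],
    [0.3, 0.8, 0, 0, 0, 0, 0.3],
    [0.35, 0.9, 0, 0, 0, 0, 0.3],
    [0.4, 1, 0, 0, 0, 0, 0.3]
  ]
}}

```text
time_s: 9.0
ee_pos: [0.5571, -0.0066, 0.192]
orientation: [0.761, 0.649, -0.0, 0.0]
force: [-0.4, 0.6, -3.0]
width: 0.518
```

{"method": "move_arm", "body": {
  "commands": [
    [0.06, 0.2, 0, 0, 0, 0, 0.3],
    [0.12, 0.4, 0, 0, 0, 0, 0.3],
    [0.18, 0.56, 0, 0, 0, 0, 0.3],
    [0.18, 0.62, -0.05, 0, 0, 0, 0.3],
    [0.18, 0.62, -0.2, 0, 0, 0, 0.3],
    [0.18, 0.62, -0.35, 0, 0, 0, 0.3],
    [0.18, 0.62, -0.48, 0, 0, 0, 0.3],
    [0.18, 0.62, -0.56, 0, 0, 0, 0.3]
  ]
}}

```text
time_s: 9.8
ee_pos: [0.577, 0.0662, 0.1229]
orientation: [0.761, 0.649, -0.001, -0.0]
force: [-0.5, 0.1, -2.2]
width: 0.517
```

```bash
python3 snap.py scene,side 2; python3 - <<'E'
import cv2,numpy as np
a=cv2.imread("pics/scene2.png")[130:300,160:360];b=cv2.imread("pics/side2.png")[100:270,220:420]
cv2.imwrite("pics/c2.png",cv2.resize(np.hstack([a,b]),(800,340),interpolation=cv2.INTER_CUBIC))
E
```

```text
[0.5767 0.0665 0.1229] [ 0.761  0.649 -0.002 -0.001] 9.9 [-0.21  0.47  0.06  1.83 -0.04  0.85 -0.29]
```

View pics/c2.png

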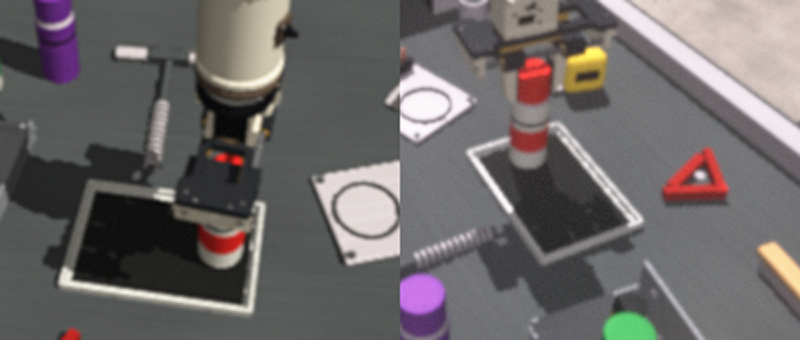

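The red can hangs upright inside the tray's +y end: its base is at crop (222,258) in the scene view and clear of the rim in the side view. Lowering and releasing.

{"method": "move_arm", "body": {
  "commands": [
    [0, 0, -0.03, 0, 0, 0, 0.3],
    [0, 0, -0.05, 0, 0, 0, 0.3],
    [0, 0, -0.06, 0, 0, 0, 0.3],
    [0, 0, -0.065, 0, 0, 0, 0.3],
    [0, 0, -0.065, 0, 0, 0, 0.3],
    [0, 0, -0.065, 0, 0, 0, 0.6],
    [0, 0, -0.065, 0, 0, 0, 1],
    [0, 0, -0.065, 0, 0, 0, 1]
  ]
}}

```text
time_s: 10.7
ee_pos: [0.5787, 0.0674, 0.1174]
orientation: [0.76, 0.65, 0.0, 0.0]
force: [-0.1, -0.6, 0.3]
width: 0.721
```

{"method": "move_arm", "body": {
  "commands": [
    [0, 0, 0, 0, 0, 0, 1],
    [0, 0, 0.1, 0, 0, 0, 1],
    [0, 0, 0.25, 0, 0, 0, 1],
    [0, 0, 0.4, 0, 0, 0, 1],
    [0, -0.1, 0.55, 0, 0, 0, 1],
    [0, -0.25, 0.7, 0, 0, 0, 1],
    [-0.1, -0.45, 0.75, 0, 0, 0, 1],
    [-0.2, -0.65, 0.8, 0, 0, 0, 1]
  ]
}}

```text
time_s: 11.5
ee_pos: [0.5547, -0.0112, 0.2148]
orientation: [0.76, 0.65, 0.001, 0.001]
force: [-0.5, 0.2, 0.3]
width: 0.998
```

{"method": "move_arm", "body": {
  "commands": [
    [-0.04, -0.12, 0, 0, 0, 0, 1],
    [-0.08, -0.25, 0, 0, 0, 0, 1],
    [-0.13, -0.38, 0, 0, 0, 0, 1],
    [-0.17, -0.5, 0, 0, 0, 0, 1],
    [-0.21, -0.62, 0, 0, 0, 0, 1],
    [-0.26, -0.75, 0, 0, 0, 0, 1],
    [-0.3, -0.88, 0, 0, 0, 0, 1],
    [-0.35, -1, 0, 0, 0, 0, 1]
  ]
}}

```text
time_s: 12.3
ee_pos: [0.5121, -0.1316, 0.2129]
orientation: [0.76, 0.65, 0.0, 0.0]
force: [-0.1, -0.5, 0.7]
width: 0.999
```

{"method": "move_arm", "body": {
  "commands": [
    [-0.06, -0.12, 0, 0, 0, 0, 1],
    [-0.12, -0.25, 0, 0, 0, 0, 1],
    [-0.18, -0.38, 0, 0, 0, 0, 1],
    [-0.24, -0.5, 0, 0, 0, 0, 1],
    [-0.3, -0.62, 0, 0, 0, 0, 1],
    [-0.36, -0.75, 0, 0, 0, 0, 1],
    [-0.42, -0.88, 0, 0, 0, 0, 1],
    [-0.48, -1, 0, 0, 0, 0, 1]
  ]
}}

```text
time_s: 13.1
ee_pos: [0.4543, -0.2516, 0.2129]
orientation: [0.76, 0.65, 0.0, 0.0]
force: [-0.5, 0.8, -0.5]
width: 0.998
```

{"method": "move_arm", "body": {
  "commands": [
    [-0.03, -0.1, 0, 0, 0, 0, 1],
    [-0.06, -0.2, 0, 0, 0, 0, 1],
    [-0.09, -0.3, 0, 0, 0, 0, 1],
    [-0.12, -0.4, 0, 0, 0, 0, 1],
    [-0.12, -0.48, 0, 0, 0, 0, 1],
    [-0.12, -0.48, 0, 0, 0, 0, 1],
    [-0.12, -0.48, -0.05, 0, 0, 0, 1],
    [-0.12, -0.48, -0.1, 0, 0, 0, 1]
  ]
}}

```text
time_s: 13.9
ee_pos: [0.4406, -0.3074, 0.2004]
orientation: [0.76, 0.65, 0.0, -0.0]
force: [0.1, -0.1, 0.4]
width: 0.998
```

```bash
python3 snap.py wrist 3; cat > cans.py <<'E'
import sys
from h import *
for n in sys.argv[1].split(","):
  p,d,K,R,t=load(n,sys.argv[2]); P=cloud(d,K,R,t); M=masks(p)
  for c,zr in [("red",(.145,.165)),("yellow",(.145,.165)),("green",(.145,.165)),("blue",(.05,.07))]:
    m=(M[c]&(P[...,2]>zr[0])&(P[...,2]<zr[1])).astype(np.uint8)
    k,l,st,ce=cv2.connectedComponentsWithStats(m)
    for i in range(1,k):
      if st[i,4]<100: continue
      Q=P[l==i]; (x,y),rad=cv2.minEnclosingCircle(Q[:,:2].astype(np.float32)); print(n,c,round(x,4),round(y,4),round(rad,4),"z",round(np.median(Q[:,2]),4),np.round(ce[i]),st[i,4])
E
python3 cans.py wrist 3
```

```text
[ 0.4399 -0.307   0.1992] [ 0.76   0.65  -0.    -0.001] 13.95 [ 0.34  0.3   0.26  1.88 -0.09  0.97  0.49]
wrist yellow 0.4495 -0.3647 0.0161 z 0.1493 [280. 271.] 264
wrist yellow 0.4458 -0.3868 0.0227 z 0.1533 [280. 312.] 921
wrist green 0.4385 -0.3089 0.0239 z 0.1534 [255. 210.] 3504
wrist blue 0.5018 -0.3195 0.028 z 0.0591 [321. 174.] 2533
```

{"method": "move_arm", "body": {
  "commands": [
    [-0.01, -0.02, -0.2, 0, 0, 0, 1],
    [-0.01, -0.02, -0.4, 0, 0, 0, 1],
    [-0.01, -0.02, -0.55, 0, 0, 0, 1],
    [-0.01, -0.02, -0.65, 0, 0, 0, 1],
    [-0.01, -0.02, -0.71, 0, 0, 0, 1],
    [-0.01, -0.02, -0.71, 0, 0, 0, 1],
    [-0.01, -0.02, -0.71, 0, 0, 0, 0.4],
    [-0.01, -0.02, -0.71, 0, 0, 0, 0.3]
  ]
}}

```text
time_s: 14.75
ee_pos: [0.4397, -0.311, 0.1166]
orientation: [0.76, 0.65, 0.0, 0.001]
force: [-0.2, -0.2, -0.3]
width: 0.874
```

{"method": "move_arm", "body": {
  "commands": [
    [0, 0, 0, 0, 0, 0, 0.3],
    [0, 0, 0, 0, 0, 0, 0.3],
    [0, 0, 0, 0, 0, 0, 0.3],
    [0, 0, 0, 0, 0, 0, 0.3],
    [0, 0, 0, 0, 0, 0, 0.3],
    [0, 0, 0.1, 0, 0, 0, 0.3],
    [0, 0, 0.35, 0, 0, 0, 0.3],
    [0, 0, 0.6, 0, 0, 0, 0.3]
  ]
}}

```text
time_s: 15.55
ee_pos: [0.4382, -0.3102, 0.1883]
orientation: [0.76, 0.65, -0.0, -0.001]
force: [0.7, 0.5, -2.2]
width: 0.519
```

{"method": "move_arm", "body": {
  "commands": [
    [0.03, 0.1, 0, 0, 0, 0, 0.3],
    [0.08, 0.2, 0, 0, 0, 0, 0.3],
    [0.13, 0.35, 0, 0, 0, 0, 0.3],
    [0.18, 0.5, 0, 0, 0, 0, 0.3],
    [0.24, 0.62, 0, 0, 0, 0, 0.3],
    [0.29, 0.75, 0, 0, 0, 0, 0.3],
    [0.34, 0.87, 0, 0, 0, 0, 0.3],
    [0.4, 1, 0, 0, 0, 0, 0.3]
  ]
}}

```text
time_s: 16.35
ee_pos: [0.4862, -0.1883, 0.1861]
orientation: [0.76, 0.65, -0.001, -0.002]
force: [0.2, -0.8, -2.5]
width: 0.516
```

{"method": "move_arm", "body": {
  "commands": [
    [0.05, 0.12, 0, 0, 0, 0, 0.3],
    [0.1, 0.25, 0, 0, 0, 0, 0.3],
    [0.15, 0.38, 0, 0, 0, 0, 0.3],
    [0.2, 0.5, 0, 0, 0, 0, 0.3],
    [0.26, 0.62, 0, 0, 0, 0, 0.3],
    [0.31, 0.75, 0, 0, 0, 0, 0.3],
    [0.36, 0.87, 0, 0, 0, 0, 0.3],
    [0.4, 1, 0, 0, 0, 0, 0.3]
  ]
}}

```text
time_s: 17.15
ee_pos: [0.5345, -0.0688, 0.1865]
orientation: [0.76, 0.65, -0.001, -0.001]
force: [0.6, -0.1, -2.5]
width: 0.518
```

{"method": "move_arm", "body": {
  "commands": [
    [0.1, 0.17, 0, 0, 0, 0, 0.3],
    [0.2, 0.34, 0, 0, 0, 0, 0.3],
    [0.3, 0.5, 0, 0, 0, 0, 0.3],
    [0.325, 0.56, -0.05, 0, 0, 0, 0.3],
    [0.325, 0.56, -0.2, 0, 0, 0, 0.3],
    [0.325, 0.56, -0.35, 0, 0, 0, 0.3],
    [0.325, 0.56, -0.45, 0, 0, 0, 0.3],
    [0.325, 0.56, -0.52, 0, 0, 0, 0.3]
  ]
}}

```text
time_s: 17.95
ee_pos: [0.5727, -0.0037, 0.1235]
orientation: [0.76, 0.649, -0.001, -0.001]
force: [-0.5, -0.8, -2.9]
width: 0.518
```

{"method": "move_arm", "body": {
  "commands": [
    [0, 0, -0.02, 0, 0, 0, 0.3],
    [0, 0, -0.04, 0, 0, 0, 0.3],
    [0, 0, -0.05, 0, 0, 0, 0.3],
    [0, 0, -0.05, 0, 0, 0, 0.3],
    [0, 0, -0.05, 0, 0, 0, 0.6],
    [0, 0, -0.05, 0, 0, 0, 1],
    [0, 0, -0.05, 0, 0, 0, 1],
    [0, 0, -0.05, 0, 0, 0, 1]
  ]
}}

```text
time_s: 18.75
ee_pos: [0.5744, -0.0034, 0.1197]
orientation: [0.76, 0.65, 0.0, 0.0]
force: [0.4, -0.1, -0.3]
width: 0.813
```

{"method": "move_arm", "body": {
  "commands": [
    [0, 0, 0.1, 0, 0, 0, 1],
    [0, 0, 0.25, 0, 0, 0, 1],
    [0, 0, 0.4, 0, 0, 0, 1],
    [0, 0, 0.55, 0, 0, 0, 1],
    [-0.1, -0.1, 0.7, 0, 0, 0, 1],
    [-0.2, -0.3, 0.8, 0, 0, 0, 1],
    [-0.3, -0.5, 0.8, 0, 0, 0, 1],
    [-0.4, -0.7, 0.8, 0, 0, 0, 1]
  ]
}}

```text
time_s: 19.55
ee_pos: [0.5262, -0.0883, 0.2171]
orientation: [0.76, 0.65, 0.001, 0.001]
force: [0.2, -0.6, 0.1]
width: 0.994
```

```bash
python3 snap.py scene,side 4; python3 cans.py scene,side 4; python3 - <<'E'
import cv2,numpy as np
a=cv2.imread("pics/scene4.png")[110:280,40:360];b=cv2.imread("pics/side4.png")[100:384,170:440]
cv2.imwrite("pics/c4.png",np.hstack([cv2.resize(a,(450,300)),cv2.resize(b,(300,300))]))
E
```

```text
[ 0.5245 -0.092   0.2166] [ 0.762  0.647 -0.     0.001] 19.65 [-0.01  0.27  0.16  1.87 -0.05  1.    0.  ]
scene red 0.5797 0.0646 0.0245 z 0.1542 [273. 220.] 374
scene yellow 0.4473 -0.3821 0.0265 z 0.1533 [ 84. 162.] 279
scene green 0.576 -0.0039 0.0248 z 0.1543 [241. 217.] 356
scene blue 0.5029 -0.3198 0.0288 z 0.0594 [113. 206.] 319
side yellow 0.4474 -0.3821 0.0243 z 0.1526 [365. 298.] 511
side green 0.5747 -0.0053 0.0232 z 0.1536 [300. 152.] 195
side blue 0.5035 -0.3205 0.0277 z 0.0585 [353. 281.] 257
```

View pics/c4.png

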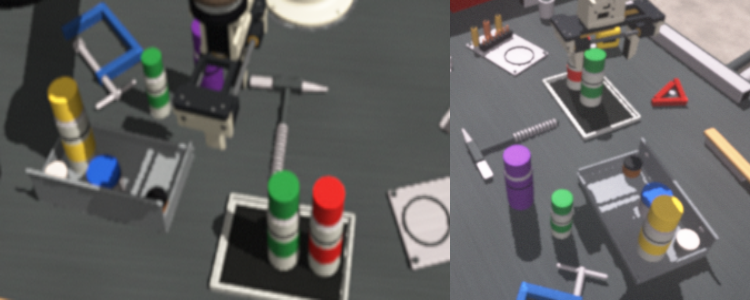

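Both cans stand upright in the tray, green at crop (284,220) and red at (326,225), with their tops at .154 as expected. The yellow can and both pots are untouched. On to the yellow can.

{"method": "move_arm", "body": {
  "commands": [
    [-0.04, -0.12, 0, 0, 0, 0, 1],
    [-0.08, -0.25, 0, 0, 0, 0, 1],
    [-0.12, -0.38, 0, 0, 0, 0, 1],
    [-0.16, -0.5, 0, 0, 0, 0, 1],
    [-0.19, -0.62, 0, 0, 0, 0, 1],
    [-0.23, -0.75, 0, 0, 0, 0, 1],
    [-0.26, -0.88, 0, 0, 0, 0, 1],
    [-0.3, -1, 0, 0, 0, 0, 1]
  ]
}}

```text
time_s: 20.45
ee_pos: [0.4903, -0.2079, 0.2157]
orientation: [0.76, 0.65, 0.0, 0.0]
force: [0.8, 0.3, -0.3]
width: 1.0
```

{"method": "move_arm", "body": {
  "commands": [
    [-0.04, -0.12, 0, 0, 0, 0, 1],
    [-0.08, -0.25, 0, 0, 0, 0, 1],
    [-0.12, -0.38, 0, 0, 0, 0, 1],
    [-0.16, -0.5, 0, 0, 0, 0, 1],
    [-0.19, -0.62, 0, 0, 0, 0, 1],
    [-0.23, -0.75, 0, 0, 0, 0, 1],
    [-0.26, -0.88, 0, 0, 0, 0, 1],
    [-0.3, -1, 0, 0, 0, 0, 1]
  ]
}}

```text
time_s: 21.25
ee_pos: [0.4544, -0.328, 0.2156]
orientation: [0.76, 0.65, 0.0, 0.0]
force: [-0.6, -0.0, 0.8]
width: 1.002
```

{"method": "move_arm", "body": {
  "commands": [
    [-0.02, -0.12, 0, 0, 0, 0, 1],
    [-0.03, -0.25, 0, 0, 0, 0, 1],
    [-0.05, -0.36, 0, 0, 0, 0, 1],
    [-0.05, -0.42, 0, 0, 0, 0, 1],
    [-0.05, -0.42, -0.05, 0, 0, 0, 1],
    [-0.05, -0.42, -0.1, 0, 0, 0, 1],
    [-0.05, -0.42, -0.15, 0, 0, 0, 1],
    [-0.05, -0.42, -0.15, 0, 0, 0, 1]
  ]
}}

```text
time_s: 22.05
ee_pos: [0.4477, -0.3764, 0.1958]
orientation: [0.76, 0.65, -0.0, -0.001]
force: [0.8, -0.1, 0.5]
width: 1.0
```

```bash
python3 snap.py wrist 5; python3 cans.py wrist 5
```

```text
[ 0.4479 -0.3768  0.1965] [ 0.76   0.65  -0.    -0.001] 22.1 [ 0.42  0.39  0.29  1.77 -0.13  1.    0.61]
wrist yellow 0.4466 -0.3821 0.0241 z 0.1534 [257. 217.] 3631
wrist blue 0.5018 -0.3198 0.0279 z 0.0592 [307. 105.] 3081
```

{"method": "move_arm", "body": {
  "commands": [
    [-0.01, -0.04, -0.2, 0, 0, 0, 1],
    [-0.01, -0.04, -0.4, 0, 0, 0, 1],
    [-0.01, -0.04, -0.52, 0, 0, 0, 1],
    [-0.01, -0.04, -0.62, 0, 0, 0, 1],
    [-0.01, -0.04, -0.67, 0, 0, 0, 1],
    [-0.01, -0.04, -0.67, 0, 0, 0, 1],
    [-0.01, -0.04, -0.67, 0, 0, 0, 0.4],
    [-0.01, -0.04, -0.67, 0, 0, 0, 0.3]
  ]
}}

```text
time_s: 22.9
ee_pos: [0.4474, -0.3831, 0.1179]
orientation: [0.76, 0.65, 0.0, 0.001]
force: [0.7, 0.8, 0.3]
width: 0.873
```

{"method": "move_arm", "body": {
  "commands": [
    [0, 0, 0, 0, 0, 0, 0.3],
    [0, 0, 0, 0, 0, 0, 0.3],
    [0, 0, 0, 0, 0, 0, 0.3],
    [0, 0, 0, 0, 0, 0, 0.3],
    [0, 0, 0, 0, 0, 0, 0.3],
    [0, 0, 0.1, 0, 0, 0, 0.3],
    [0, 0, 0.35, 0, 0, 0, 0.3],
    [0, 0, 0.62, 0, 0, 0, 0.3]
  ]
}}

```text
time_s: 23.7
ee_pos: [0.446, -0.382, 0.1917]
orientation: [0.76, 0.65, -0.0, -0.001]
force: [0.3, -0.0, -0.8]
width: 0.521
```

{"method": "move_arm", "body": {
  "commands": [
    [0.03, 0.1, 0, 0, 0, 0, 0.3],
    [0.08, 0.2, 0, 0, 0, 0, 0.3],
    [0.13, 0.35, 0, 0, 0, 0, 0.3],
    [0.18, 0.5, 0, 0, 0, 0, 0.3],
    [0.22, 0.62, 0, 0, 0, 0, 0.3],
    [0.26, 0.75, 0, 0, 0, 0, 0.3],
    [0.3, 0.87, 0, 0, 0, 0, 0.3],
    [0.35, 1, 0, 0, 0, 0, 0.3]
  ]
}}

```text
time_s: 24.5
ee_pos: [0.4886, -0.2613, 0.1907]
orientation: [0.76, 0.65, -0.0, -0.001]
force: [0.4, -0.5, -1.1]
width: 0.521
```

{"method": "move_arm", "body": {
  "commands": [
    [0.05, 0.12, 0, 0, 0, 0, 0.3],
    [0.1, 0.25, 0, 0, 0, 0, 0.3],
    [0.15, 0.38, 0, 0, 0, 0, 0.3],
    [0.2, 0.5, 0, 0, 0, 0, 0.3],
    [0.25, 0.62, 0, 0, 0, 0, 0.3],
    [0.29, 0.75, 0, 0, 0, 0, 0.3],
    [0.33, 0.87, 0, 0, 0, 0, 0.3],
    [0.37, 0.95, 0, 0, 0, 0, 0.3]
  ]
}}

```text
time_s: 25.3
ee_pos: [0.5334, -0.1467, 0.1909]
orientation: [0.76, 0.65, -0.0, -0.001]
force: [-0.3, -0.4, -1.3]
width: 0.519
```

{"method": "move_arm", "body": {
  "commands": [
    [0.1, 0.17, 0, 0, 0, 0, 0.3],
    [0.2, 0.36, 0, 0, 0, 0, 0.3],
    [0.28, 0.54, 0, 0, 0, 0, 0.3],
    [0.29, 0.62, -0.05, 0, 0, 0, 0.3],
    [0.29, 0.62, -0.2, 0, 0, 0, 0.3],
    [0.29, 0.62, -0.35, 0, 0, 0, 0.3],
    [0.29, 0.62, -0.48, 0, 0, 0, 0.3],
    [0.29, 0.62, -0.55, 0, 0, 0, 0.3]
  ]
}}

```text
time_s: 26.1
ee_pos: [0.5664, -0.0749, 0.1234]
orientation: [0.761, 0.649, -0.001, -0.001]
force: [0.1, -0.8, -1.7]
width: 0.517
```

```bash
python3 snap.py scene,side 6; python3 - <<'E'
import cv2,numpy as np
a=cv2.imread("pics/scene6.png")[110:280,40:360];b=cv2.imread("pics/side6.png")[100:384,170:440]
cv2.imwrite("pics/c6.png",np.hstack([cv2.resize(a,(450,300)),cv2.resize(b,(300,300))]))
E
```

```text
[ 0.5665 -0.0747  0.1237] [ 0.761  0.649 -0.001 -0.001] 26.2 [-0.04  0.46  0.16  1.85 -0.09  0.84  0.01]
```

View pics/c6.png

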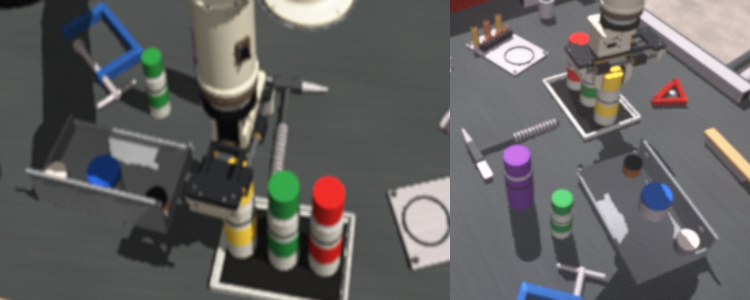

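The yellow can is upright over the tray's free place at crop (238,230), and the rack now holds only the tin and the two pots. Lowering it with a small +y shift away from the rim.

{"method": "move_arm", "body": {
  "commands": [
    [0, 0.025, -0.01, 0, 0, 0, 0.3],
    [0, 0.025, -0.03, 0, 0, 0, 0.3],
    [0, 0.025, -0.045, 0, 0, 0, 0.3],
    [0, 0.025, -0.05, 0, 0, 0, 0.3],
    [0, 0.025, -0.05, 0, 0, 0, 0.6],
    [0, 0.025, -0.05, 0, 0, 0, 1],
    [0, 0.025, -0.05, 0, 0, 0, 1],
    [0, 0.025, -0.05, 0, 0, 0, 1]
  ]
}}

```text
time_s: 27.0
ee_pos: [0.5683, -0.0713, 0.1195]
orientation: [0.76, 0.65, 0.0, 0.0]
force: [0.8, 0.1, 0.1]
width: 0.812
```

{"method": "move_arm", "body": {
  "commands": [
    [0, 0, 0.1, 0, 0, 0, 1],
    [0, 0, 0.25, 0, 0, 0, 1],
    [0, 0, 0.4, 0, 0, 0, 1],
    [0, 0, 0.55, 0, 0, 0, 1],
    [-0.05, -0.1, 0.65, 0, 0, -0.05, 1],
    [-0.1, -0.25, 0.7, 0, 0, -0.1, 0.9],
    [-0.15, -0.42, 0.7, 0, 0, -0.18, 0.8],
    [-0.2, -0.6, 0.7, 0, 0, -0.26, 0.7]
  ]
}}

```text
time_s: 27.8
ee_pos: [0.5443, -0.1437, 0.2048]
orientation: [0.877, 0.48, 0.001, 0.0]
force: [0.3, -0.4, 0.9]
width: 0.786
```

{"method": "move_arm", "body": {
  "commands": [
    [-0.03, -0.1, 0, 0, 0, -0.05, 0.69],
    [-0.06, -0.2, 0, 0, 0, -0.1, 0.69],
    [-0.09, -0.32, 0, 0, 0, -0.15, 0.69],
    [-0.12, -0.43, 0, 0, 0, -0.2, 0.69],
    [-0.15, -0.54, 0, 0, 0, -0.25, 0.69],
    [-0.17, -0.64, 0, 0, 0, -0.3, 0.69],
    [-0.19, -0.73, 0, 0, 0, -0.34, 0.69],
    [-0.2, -0.8, 0, 0, 0, -0.38, 0.69]
  ]
}}

```text
time_s: 28.6
ee_pos: [0.5199, -0.2401, 0.2044]
orientation: [0.98, 0.201, 0.0, 0.0]
force: [-0.5, 0.8, 0.6]
width: 0.69
```

{"method": "move_arm", "body": {
  "commands": [
    [-0.02, -0.1, 0, 0, 0, -0.06, 0.69],
    [-0.05, -0.2, 0, 0, 0, -0.12, 0.69],
    [-0.08, -0.3, -0.1, 0, 0, -0.18, 0.69],
    [-0.1, -0.4, -0.2, 0, 0, -0.24, 0.69],
    [-0.12, -0.5, -0.3, 0, 0, -0.3, 0.69],
    [-0.14, -0.6, -0.4, 0, 0, -0.36, 0.69],
    [-0.14, -0.65, -0.5, 0, 0, -0.36, 0.69],
    [-0.14, -0.65, -0.5, 0, 0, -0.36, 0.69]
  ]
}}

```text
time_s: 29.4
ee_pos: [0.5023, -0.3174, 0.1422]
orientation: [0.997, -0.078, -0.001, -0.0]
force: [0.5, 0.7, 0.0]
width: 0.688
```

```bash
python3 snap.py wrist 7; python3 cans.py wrist 7; python3 -c "
from scipy.spatial.transform import Rotation as Ro
from station import r
import numpy as np
o=r.observe();y=Ro.from_quat(o['orientation']).as_matrix()[:,1];print(np.degrees(np.arctan2(y[1],y[0])),o['width'])"
```

```text
[ 0.503  -0.3169  0.1429] [ 0.997 -0.077 -0.001 -0.   ] 29.45 [ 0.11  0.51  0.54  1.79 -0.32  0.93 -0.94]
wrist blue 0.5027 -0.3201 0.0277 z 0.0594 [259. 189.] 3606
-98.87438146965664 0.6862054159968703
```

View pics/wrist7.png

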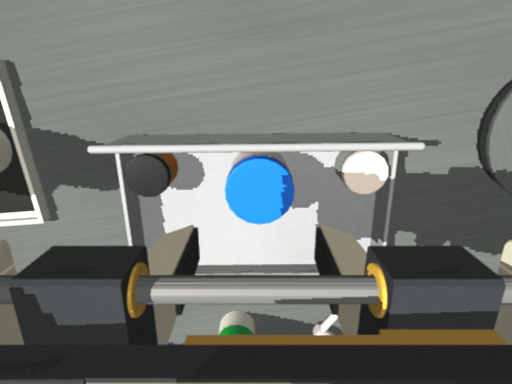

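The wrist view has the tin lid at (259,189) → (.5027, -.320), centred between the fingers with the jaw parallel to the back wall. There is floor clear between the tin and both pots.

{"method": "move_arm", "body": {
  "commands": [
    [0, -0.025, -0.1, 0, 0, 0, 0.69],
    [0, -0.025, -0.25, 0, 0, 0, 0.69],
    [0, -0.025, -0.4, 0, 0, 0, 0.69],
    [0, -0.025, -0.52, 0, 0, 0, 0.69],
    [0, -0.025, -0.58, 0, 0, 0, 0.69],
    [0, -0.025, -0.6, 0, 0, 0, 0.69],
    [0, -0.025, -0.6, 0, 0, 0, 0.69],
    [0, -0.025, -0.6, 0, 0, 0, 0.69]
  ]
}}

```text
time_s: 30.25
ee_pos: [0.5038, -0.3206, 0.072]
orientation: [0.997, -0.078, 0.001, 0.0]
force: [-0.1, -0.4, 0.9]
width: 0.688
```

{"method": "move_arm", "body": {
  "commands": [
    [-0.01, 0, -0.06, 0, 0, 0, 0.69],
    [-0.01, 0, -0.14, 0, 0, 0, 0.69],
    [-0.01, 0, -0.22, 0, 0, 0, 0.69],
    [-0.01, 0, -0.3, 0, 0, 0, 0.69],
    [-0.01, 0, -0.36, 0, 0, 0, 0.69],
    [-0.01, 0, -0.36, 0, 0, 0, 0.69],
    [-0.01, 0, -0.36, 0, 0, 0, 0.4],
    [-0.01, 0, -0.36, 0, 0, 0, 0.35]
  ]
}}

```text
time_s: 31.05
ee_pos: [0.5022, -0.3203, 0.0283]
orientation: [0.997, -0.078, 0.0, 0.0]
force: [0.7, -0.7, -1.8]
width: 0.604
```

{"method": "move_arm", "body": {
  "commands": [
    [0, 0, 0, 0, 0, 0, 0.35],
    [0, 0, 0, 0, 0, 0, 0.35],
    [0, 0, 0, 0, 0, 0, 0.35],
    [0, 0, 0.05, 0, 0, 0, 0.35],
    [0, 0, 0.2, 0, 0, 0, 0.35],
    [0, 0, 0.4, 0, 0, 0, 0.35],
    [0, 0, 0.6, 0, 0, 0, 0.35],
    [0, 0, 0.85, 0, 0, 0, 0.35]
  ]
}}

```text
time_s: 31.85
ee_pos: [0.5013, -0.3198, 0.1307]
orientation: [0.997, -0.078, -0.001, -0.0]
force: [-0.2, 0.3, -2.1]
width: 0.603
```

{"method": "move_arm", "body": {
  "commands": [
    [0, 0.05, 0.15, 0, 0, 0.04, 0.35],
    [0, 0.15, 0.3, 0, 0, 0.08, 0.35],
    [0, 0.28, 0.45, 0, 0, 0.12, 0.35],
    [0, 0.42, 0.55, 0, 0, 0.16, 0.35],
    [0, 0.56, 0.65, 0, 0, 0.2, 0.35],
    [0, 0.7, 0.7, 0, 0, 0.24, 0.35],
    [0, 0.85, 0.7, 0, 0, 0.27, 0.35],
    [0, 1, 0.7, 0, 0, 0.3, 0.35]
  ]
}}

```text
time_s: 32.65
ee_pos: [0.5017, -0.1988, 0.2139]
orientation: [0.987, 0.158, -0.0, -0.0]
force: [0.2, -0.6, -2.1]
width: 0.604
```

{"method": "move_arm", "body": {
  "commands": [
    [0, 0.12, 0, 0, 0, 0.04, 0.35],
    [0, 0.25, 0, 0, 0, 0.08, 0.35],
    [0, 0.38, 0, 0, 0, 0.12, 0.35],
    [0, 0.5, 0, 0, 0, 0.16, 0.35],
    [0, 0.62, 0, 0, 0, 0.2, 0.35],
    [0, 0.75, 0, 0, 0, 0.24, 0.35],
    [0, 0.88, 0, 0, 0, 0.27, 0.35],
    [0, 1, 0, 0, 0, 0.3, 0.35]
  ]
}}

```text
time_s: 33.45
ee_pos: [0.502, -0.0789, 0.2141]
orientation: [0.923, 0.385, 0.0, -0.0]
force: [-0.2, 0.2, -2.9]
width: 0.602
```

{"method": "move_arm", "body": {
  "commands": [
    [0, 0.12, 0, 0, 0, 0.04, 0.35],
    [0, 0.25, 0, 0, 0, 0.08, 0.35],
    [0, 0.38, 0, 0, 0, 0.12, 0.35],
    [0, 0.5, 0, 0, 0, 0.16, 0.35],
    [0, 0.62, 0, 0, 0, 0.2, 0.35],
    [0, 0.75, 0, 0, 0, 0.24, 0.35],
    [0, 0.88, 0, 0, 0, 0.27, 0.35],
    [0, 1, 0, 0, 0, 0.3, 0.35]
  ]
}}

```text
time_s: 34.25
ee_pos: [0.502, 0.0412, 0.2141]
orientation: [0.808, 0.59, 0.0, -0.0]
force: [-0.1, 0.6, -2.4]
width: 0.601
```

{"method": "move_arm", "body": {
  "commands": [
    [0, 0.12, 0, 0, 0, 0.02, 0.35],
    [0, 0.25, 0, 0, 0, 0.04, 0.35],
    [0, 0.38, 0, 0, 0, 0.06, 0.35],
    [0, 0.5, 0, 0, 0, 0.08, 0.35],
    [0, 0.62, 0, 0, 0, 0.1, 0.35],
    [0, 0.75, 0, 0, 0, 0.1, 0.35],
    [0, 0.88, 0, 0, 0, 0.1, 0.35],
    [0, 1, 0, 0, 0, 0.1, 0.35]
  ]
}}

```text
time_s: 35.05
ee_pos: [0.502, 0.1611, 0.2141]
orientation: [0.76, 0.65, -0.0, -0.0]
force: [-0.2, 0.5, -1.7]
width: 0.601
```

{"method": "move_arm", "body": {
  "commands": [
    [0.02, 0.15, 0, 0, 0, 0, 0.35],
    [0.02, 0.3, 0, 0, 0, 0, 0.35],
    [0.02, 0.45, 0, 0, 0, 0, 0.35],
    [0.02, 0.6, -0.1, 0, 0, 0, 0.35],
    [0.02, 0.65, -0.3, 0, 0, 0, 0.35],
    [0.02, 0.65, -0.5, 0, 0, 0, 0.35],
    [0.02, 0.65, -0.7, 0, 0, 0, 0.35],
    [0.02, 0.65, -0.8, 0, 0, 0, 0.35]
  ]
}}

```text
time_s: 35.85
ee_pos: [0.5031, 0.2377, 0.1159]
orientation: [0.76, 0.65, -0.002, -0.0]
force: [-0.4, 0.5, -1.5]
width: 0.603
```

```bash
python3 snap.py scene,side,wrist 8; python3 - <<'E'
import cv2,numpy as np
a=cv2.imread("pics/scene8.png")[150:300,270:450];b=cv2.imread("pics/side8.png")[60:200,150:310];c=cv2.imread("pics/wrist8.png")
cv2.imwrite("pics/c8.png",np.hstack([cv2.resize(a,(300,250)),cv2.resize(b,(250,250)),cv2.resize(c,(250,250))]))
E
```

```text
[0.5041 0.2378 0.1177] [ 0.76   0.65  -0.001 -0.   ] 36.0 [-0.53  0.44  0.05  1.89 -0.03  0.82 -0.62]
```

View pics/c8.png

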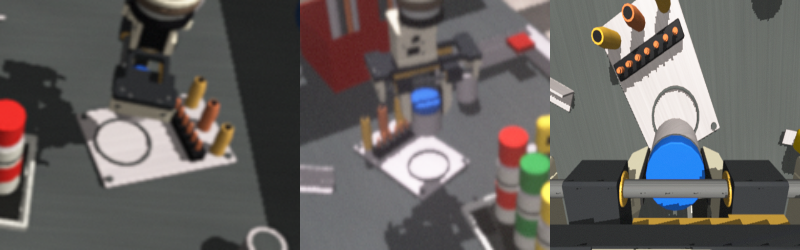

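```bash
python3 - <<'E'
from h import *
p,d,K,R,t=load("scene",8); print(proj([[.504,.239,.006],[.504,.239,.2],[.504,.239,.3]],K,R,t)-[270,150])
for n in ["scene","wrist"]:
    p,d,K,R,t=load(n,8); P=cloud(d,K,R,t); g=cv2.cvtColor(p,cv2.COLOR_RGB2GRAY)
    rr=np.hypot(P[...,0]-.504,P[...,1]-.239); near=(rr<.055)&(P[...,2]<.03)
    m=near&(g<np.median(g[near])-40)&(P[...,2]>.003)&(rr>.03)
    v,u=np.nonzero(m); q=ray(np.c_[u,v],K,R,t,.010)[:,:2]
    A=np.c_[2*q,np.ones(len(q))]; s=np.linalg.lstsq(A,(q**2).sum(1),rcond=None)[0]
    print(n,len(q),np.round(s[:2],4),round(np.sqrt(s[2]+s[0]**2+s[1]**2),4), "plate z",np.median(P[near][:,2]))
E
```

```text
[[72.46629474 85.78058423]
 [88.47741545 33.14747264]
 [98.93115515 -1.2169456 ]]
scene 345 [0.5025 0.2354] 0.0417 plate z 0.008673079818540617
wrist 1366 [0.5027 0.2398] 0.0399 plate z 0.008376099612936345
```

{"method": "move_arm", "body": {
  "commands": [
    [-0.01, 0.01, -0.12, 0, 0, 0, 0.35],
    [-0.01, 0.01, -0.25, 0, 0, 0, 0.35],
    [-0.01, 0.01, -0.38, 0, 0, 0, 0.35],
    [-0.01, 0.01, -0.48, 0, 0, 0, 0.35],
    [-0.01, 0.01, -0.56, 0, 0, 0, 0.35],
    [-0.01, 0.01, -0.61, 0, 0, 0, 0.35],
    [-0.01, 0.01, -0.64, 0, 0, 0, 0.35],
    [-0.01, 0.01, -0.64, 0, 0, 0, 0.35]
  ]
}}

```text
time_s: 36.8
ee_pos: [0.5033, 0.239, 0.0411]
orientation: [0.76, 0.65, -0.0, -0.0]
force: [-0.3, 0.5, -3.0]
width: 0.604
```

{"method": "move_arm", "body": {
  "commands": [
    [0, 0, -0.01, 0, 0, 0, 0.35],
    [0, 0, -0.02, 0, 0, 0, 0.35],
    [0, 0, -0.025, 0, 0, 0, 0.35],
    [0, 0, -0.03, 0, 0, 0, 0.35],
    [0, 0, -0.035, 0, 0, 0, 0.35],
    [0, 0, -0.04, 0, 0, 0, 0.35],
    [0, 0, -0.04, 0, 0, 0, 0.35],
    [0, 0, -0.04, 0, 0, 0, 0.35]
  ]
}}

```text
time_s: 37.6
ee_pos: [0.5032, 0.239, 0.0365]
orientation: [0.76, 0.65, 0.0, -0.0]
force: [-0.8, 1.0, -2.7]
width: 0.604
```

{"method": "move_arm", "body": {
  "commands": [
    [0, 0, -0.01, 0, 0, 0, 0.35],
    [0, 0, -0.015, 0, 0, 0, 0.35],
    [0, 0, -0.02, 0, 0, 0, 0.35],
    [0, 0, -0.025, 0, 0, 0, 0.35],
    [0, 0, -0.025, 0, 0, 0, 0.35],
    [0, 0, -0.025, 0, 0, 0, 0.35],
    [0, 0, -0.025, 0, 0, 0, 0.35],
    [0, 0, -0.025, 0, 0, 0, 0.35]
  ]
}}

```text
time_s: 38.4
ee_pos: [0.5033, 0.239, 0.0336]
orientation: [0.76, 0.65, 0.0, 0.0]
force: [-0.1, -0.6, -2.5]
width: 0.604
```

Not touching yet, so I'm going down a little more and then releasing.

{"method": "move_arm", "body": {
  "commands": [
    [0, 0, -0.008, 0, 0, 0, 0.35],
    [0, 0, -0.016, 0, 0, 0, 0.35],
    [0, 0, -0.016, 0, 0, 0, 0.35],
    [0, 0, -0.016, 0, 0, 0, 0.35],
    [0, 0, -0.016, 0, 0, 0, 0.62],
    [0, 0, -0.016, 0, 0, 0, 0.7],
    [0, 0, -0.016, 0, 0, 0, 0.8],
    [0, 0, -0.016, 0, 0, 0, 0.8]
  ]
}}

```text
time_s: 39.2
ee_pos: [0.5033, 0.239, 0.0315]
orientation: [0.76, 0.65, 0.0, 0.0]
force: [0.2, 0.2, -1.0]
width: 0.786
```

{"method": "move_arm", "body": {
  "commands": [
    [0, 0, 0, 0, 0, 0, 0.8],
    [0, 0, 0.1, 0, 0, 0, 0.8],
    [0, 0, 0.25, 0, 0, 0, 0.8],
    [0, 0, 0.4, 0, 0, 0, 0.8],
    [0, 0, 0.55, 0, 0, 0, 0.8],
    [0, 0, 0.7, 0, 0, 0, 0.9],
    [0, 0, 0.85, 0, 0, 0, 1],
    [0, 0, 1, 0, 0, 0, 1]
  ]
}}

```text
time_s: 40.0
ee_pos: [0.5033, 0.2389, 0.1533]
orientation: [0.76, 0.65, 0.0, 0.0]
force: [0.2, 0.4, 0.0]
width: 0.983
```

{"method": "move_arm", "body": {
  "commands": [
    [0, -0.1, 0.15, 0, 0, 0, 1],
    [0, -0.2, 0.3, 0, 0, 0, 1],
    [0, -0.3, 0.45, 0, 0, 0, 1],
    [0, -0.4, 0.5, 0, 0, 0, 1],
    [0, -0.55, 0.5, 0, 0, 0, 1],
    [0, -0.7, 0.5, 0, 0, 0, 1],
    [0, -0.85, 0.5, 0, 0, 0, 1],
    [0, -1, 0.5, 0, 0, 0, 1]
  ]
}}

```text
time_s: 40.8
ee_pos: [0.5029, 0.1179, 0.2115]
orientation: [0.76, 0.65, -0.0, -0.0]
force: [0.2, -0.9, -0.7]
width: 1.002
```

```bash
python3 snap.py scene,side 9; python3 cans.py scene,side 9; python3 - <<'E'
import cv2,numpy as np
a=cv2.imread("pics/scene9.png")[150:300,210:450];b=cv2.imread("pics/side9.png")[80:230,170:390]
cv2.imwrite("pics/c9.png",np.hstack([cv2.resize(a,(400,250)),cv2.resize(b,(366,250))]))
E
```

```text
[0.5031 0.1157 0.2115] [ 0.762  0.648 -0.001  0.   ] 40.9 [-0.37  0.25  0.11  1.91 -0.03  0.98 -0.41]
scene red 0.5787 0.0636 0.0253 z 0.1545 [273. 220.] 369
scene yellow 0.5693 -0.072 0.0248 z 0.1544 [209. 212.] 364
scene green 0.5762 -0.0033 0.0244 z 0.1544 [241. 217.] 345
scene blue 0.505 0.2366 0.0282 z 0.0641 [346. 223.] 370
side red 0.5784 0.0646 0.0247 z 0.1531 [286. 137.] 198
side green 0.5756 -0.0054 0.0217 z 0.1536 [301. 151.] 144
side blue 0.5049 0.2369 0.0284 z 0.0628 [231. 139.] 170
```

View pics/c9.png

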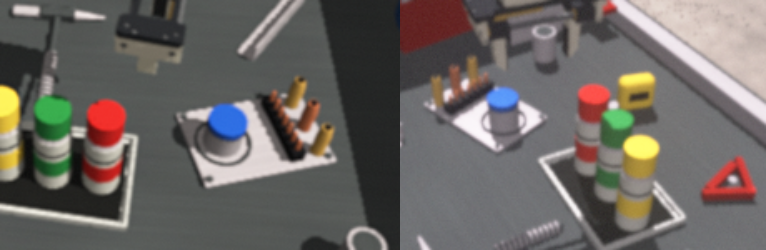

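The tin stands upright inside the ring at about (.505, .237), with its lid at .063 as expected, and all three cans stand in the tray. Returning the cans now, yellow first.

{"method": "move_arm", "body": {
  "commands": [
    [0.03, -0.1, 0, 0, 0, 0, 1],
    [0.07, -0.2, 0, 0, 0, 0, 1],
    [0.1, -0.3, 0, 0, 0, 0, 1],
    [0.14, -0.4, 0, 0, 0, 0, 1],
    [0.17, -0.5, 0, 0, 0, 0, 1],
    [0.2, -0.6, 0, 0, 0, 0, 1],
    [0.24, -0.7, 0, 0, 0, 0, 1],
    [0.27, -0.8, 0, 0, 0, 0, 1]
  ]
}}

```text
time_s: 41.7
ee_pos: [0.5361, 0.0219, 0.2116]
orientation: [0.76, 0.65, 0.0, 0.0]
force: [-0.2, 0.5, -0.6]
width: 1.0
```

{"method": "move_arm", "body": {
  "commands": [
    [0.04, -0.13, 0, 0, 0, 0, 1],
    [0.08, -0.26, 0, 0, 0, 0, 1],
    [0.13, -0.4, 0, 0, 0, 0, 1],
    [0.18, -0.53, 0, 0, 0, 0, 1],
    [0.22, -0.65, 0, 0, 0, 0, 1],
    [0.27, -0.76, 0, 0, 0, 0, 1],
    [0.27, -0.76, 0, 0, 0, 0, 1],
    [0.27, -0.76, 0, 0, 0, 0, 1]
  ]
}}

```text
time_s: 42.5
ee_pos: [0.568, -0.0681, 0.2114]
orientation: [0.76, 0.649, -0.0, -0.0]
force: [-1.1, 0.6, 0.4]
width: 0.998
```

{"method": "move_arm", "body": {
  "commands": [
    [0.005, -0.02, -0.15, 0, 0, 0, 1],
    [0.005, -0.02, -0.32, 0, 0, 0, 1],
    [0.005, -0.02, -0.5, 0, 0, 0, 1],
    [0.005, -0.02, -0.65, 0, 0, 0, 1],
    [0.005, -0.02, -0.73, 0, 0, 0, 1],
    [0.005, -0.02, -0.77, 0, 0, 0, 1],
    [0.005, -0.02, -0.77, 0, 0, 0, 1],
    [0.005, -0.02, -0.77, 0, 0, 0, 0.4]
  ]
}}

```text
time_s: 43.3
ee_pos: [0.5693, -0.0705, 0.12]
orientation: [0.76, 0.65, 0.0, 0.0]
force: [1.2, -0.5, 0.0]
width: 0.951
```

{"method": "move_arm", "body": {
  "commands": [
    [0, 0, 0, 0, 0, 0, 0.3],
    [0, 0, 0, 0, 0, 0, 0.3],
    [0, 0, 0, 0, 0, 0, 0.3],
    [0, 0, 0, 0, 0, 0, 0.3],
    [0, 0, 0, 0, 0, 0, 0.3],
    [0, 0, 0.1, 0, 0, 0, 0.3],
    [0, 0, 0.35, 0, 0, 0, 0.3],
    [0, 0, 0.6, 0, 0, 0, 0.3]
  ]
}}

```text
time_s: 44.1
ee_pos: [0.5679, -0.0706, 0.1919]
orientation: [0.76, 0.65, -0.001, -0.001]
force: [1.2, -0.3, -0.8]
width: 0.518
```

{"method": "move_arm", "body": {
  "commands": [
    [-0.04, -0.1, 0, 0, 0, 0, 0.3],
    [-0.08, -0.22, 0, 0, 0, 0, 0.3],
    [-0.13, -0.34, 0, 0, 0, 0, 0.3],
    [-0.17, -0.46, 0, 0, 0, 0, 0.3],
    [-0.22, -0.58, 0, 0, 0, 0, 0.3],
    [-0.26, -0.7, 0, 0, 0, 0, 0.3],
    [-0.3, -0.82, 0, 0, 0, 0, 0.3],
    [-0.35, -0.95, 0, 0, 0, 0, 0.3]
  ]
}}

```text
time_s: 44.9
ee_pos: [0.5263, -0.1858, 0.191]
orientation: [0.76, 0.65, 0.0, -0.0]
force: [-0.4, 0.6, -1.8]
width: 0.517
```

{"method": "move_arm", "body": {
  "commands": [
    [-0.04, -0.12, 0, 0, 0, 0, 0.3],
    [-0.08, -0.24, 0, 0, 0, 0, 0.3],
    [-0.13, -0.36, 0, 0, 0, 0, 0.3],
    [-0.17, -0.48, 0, 0, 0, 0, 0.3],
    [-0.22, -0.6, 0, 0, 0, 0, 0.3],
    [-0.26, -0.72, 0, 0, 0, 0, 0.3],
    [-0.3, -0.84, 0, 0, 0, 0, 0.3],
    [-0.35, -0.95, 0, 0, 0, 0, 0.3]
  ]
}}

```text
time_s: 45.7
ee_pos: [0.4844, -0.2999, 0.1912]
orientation: [0.76, 0.65, 0.0, 0.0]
force: [0.4, 1.3, -1.9]
width: 0.518
```

{"method": "move_arm", "body": {
  "commands": [
    [-0.06, -0.12, 0, 0, 0, 0, 0.3],
    [-0.12, -0.24, 0, 0, 0, 0, 0.3],
    [-0.18, -0.36, 0, 0, 0, 0, 0.3],
    [-0.24, -0.48, 0, 0, 0, 0, 0.3],
    [-0.3, -0.6, 0, 0, 0, 0, 0.3],
    [-0.31, -0.69, 0, 0, 0, 0, 0.3],
    [-0.31, -0.69, 0, 0, 0, 0, 0.3],
    [-0.31, -0.69, 0, 0, 0, 0, 0.3]
  ]
}}

```text
time_s: 46.5
ee_pos: [0.4478, -0.3811, 0.191]
orientation: [0.76, 0.65, 0.0, -0.0]
force: [0.5, -0.4, -1.0]
width: 0.517
```

{"method": "move_arm", "body": {
  "commands": [
    [-0.01, -0.01, -0.1, 0, 0, 0, 0.3],
    [-0.01, -0.01, -0.22, 0, 0, 0, 0.3],
    [-0.01, -0.01, -0.34, 0, 0, 0, 0.3],
    [-0.01, -0.01, -0.45, 0, 0, 0, 0.3],
    [-0.01, -0.01, -0.52, 0, 0, 0, 0.3],
    [-0.01, -0.01, -0.56, 0, 0, 0, 0.3],
    [-0.01, -0.01, -0.56, 0, 0, 0, 0.3],
    [-0.01, -0.01, -0.56, 0, 0, 0, 0.3]
  ]
}}

```text
time_s: 47.3
ee_pos: [0.4465, -0.3829, 0.1243]
orientation: [0.76, 0.65, 0.0, 0.0]
force: [-0.0, -0.3, -2.0]
width: 0.518
```

```bash
python3 snap.py side 10; python3 cans.py side 10; python3 - <<'E'
import cv2
b=cv2.imread("pics/side10.png")[100:384,170:440]
cv2.imwrite("pics/c10.png",cv2.resize(b,(500,526)))
E
```

```text
[ 0.4467 -0.383   0.1246] [0.76  0.65  0.    0.001] 47.35 [ 0.43  0.49  0.3   1.82 -0.19  0.86  0.66]
side red 0.5784 0.0653 0.0245 z 0.1534 [286. 137.] 197
side green 0.5762 -0.004 0.0229 z 0.1536 [301. 152.] 165
side blue 0.504 0.2391 0.0293 z 0.063 [231. 139.] 165
```

View pics/c10.png

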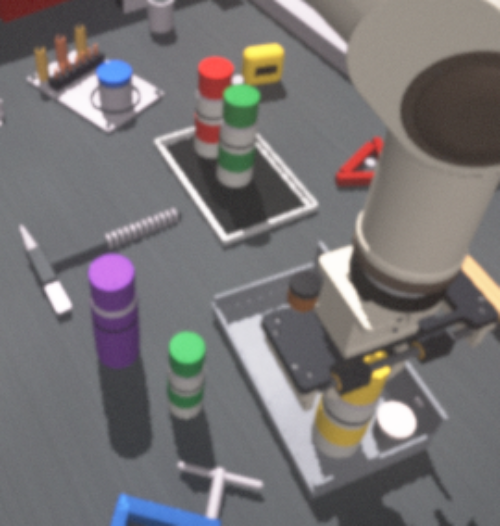

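The yellow can is upright in its rack place at crop (343,440), clear of the white pot. Lowering and releasing.

{"method": "move_arm", "body": {
  "commands": [
    [0, 0.005, -0.015, 0, 0, 0, 0.3],
    [0, 0.005, -0.03, 0, 0, 0, 0.3],
    [0, 0.005, -0.04, 0, 0, 0, 0.3],
    [0, 0.005, -0.045, 0, 0, 0, 0.3],
    [0, 0.005, -0.045, 0, 0, 0, 0.3],
    [0, 0.005, -0.045, 0, 0, 0, 0.6],
    [0, 0.005, -0.045, 0, 0, 0, 1],
    [0, 0.005, -0.045, 0, 0, 0, 1]
  ]
}}

```text
time_s: 48.15
ee_pos: [0.4464, -0.3822, 0.1189]
orientation: [0.76, 0.65, 0.0, 0.0]
force: [-0.1, 0.3, 0.6]
width: 0.725
```

{"method": "move_arm", "body": {
  "commands": [
    [0, 0, 0, 0, 0, 0, 1],
    [0, 0, 0.1, 0, 0, 0, 1],
    [0, 0, 0.25, 0, 0, 0, 1],
    [0, 0, 0.4, 0, 0, 0, 1],
    [0.05, 0.1, 0.55, 0, 0, 0, 1],
    [0.1, 0.25, 0.7, 0, 0, 0, 1],
    [0.15, 0.45, 0.75, 0, 0, 0, 1],
    [0.2, 0.65, 0.8, 0, 0, 0, 1]
  ]
}}

```text
time_s: 48.95
ee_pos: [0.4708, -0.3039, 0.2165]
orientation: [0.761, 0.649, 0.0, 0.001]
force: [1.2, 0.7, 0.2]
width: 1.002
```

{"method": "move_arm", "body": {
  "commands": [
    [0.05, 0.12, 0, 0, 0, 0, 1],
    [0.1, 0.25, 0, 0, 0, 0, 1],
    [0.15, 0.38, 0, 0, 0, 0, 1],
    [0.2, 0.5, 0, 0, 0, 0, 1],
    [0.25, 0.62, 0, 0, 0, 0, 1],
    [0.3, 0.75, 0, 0, 0, 0, 1],
    [0.36, 0.88, 0, 0, 0, 0, 1],
    [0.42, 1, 0, 0, 0, 0, 1]
  ]
}}

```text
time_s: 49.75
ee_pos: [0.5211, -0.1834, 0.2157]
orientation: [0.76, 0.65, 0.0, 0.0]
force: [-0.5, -0.4, -0.4]
width: 1.001
```

```bash
python3 snap.py scene,side 11; python3 cans.py scene,side 11
```

```text
[ 0.5221 -0.1815  0.2155] [0.759 0.651 0.001 0.   ] 49.85 [ 0.08  0.31  0.25  1.83 -0.09  1.01  0.21]
scene red 0.5797 0.0635 0.0248 z 0.1544 [273. 220.] 368
scene yellow 0.4482 -0.3819 0.0247 z 0.1534 [ 85. 162.] 263
scene green 0.5759 -0.0032 0.0246 z 0.1545 [241. 217.] 356
scene blue 0.5049 0.2364 0.0285 z 0.0642 [346. 223.] 369
side red 0.5774 0.0666 0.0248 z 0.1535 [285. 136.] 136
side yellow 0.4461 -0.3833 0.0231 z 0.1526 [365. 298.] 530
side blue 0.5033 0.237 0.0284 z 0.0631 [231. 139.] 167
```

The yellow can is back within about 1 mm of where it stood. Next the green can.

{"method": "move_arm", "body": {
  "commands": [
    [0.03, 0.1, 0, 0, 0, 0, 1],
    [0.06, 0.2, 0, 0, 0, 0, 1],
    [0.09, 0.3, 0, 0, 0, 0, 1],
    [0.12, 0.4, 0, 0, 0, 0, 1],
    [0.15, 0.5, 0, 0, 0, 0, 1],
    [0.18, 0.6, 0, 0, 0, 0, 1],
    [0.2, 0.7, 0, 0, 0, 0, 1],
    [0.22, 0.8, 0, 0, 0, 0, 1]
  ]
}}

```text
time_s: 50.65
ee_pos: [0.5472, -0.0869, 0.2145]
orientation: [0.76, 0.65, -0.0, -0.0]
force: [0.0, 0.5, 0.3]
width: 1.004
```

{"method": "move_arm", "body": {
  "commands": [
    [0.04, 0.12, 0, 0, 0, 0, 1],
    [0.08, 0.24, 0, 0, 0, 0, 1],
    [0.12, 0.36, 0, 0, 0, 0, 1],
    [0.16, 0.48, 0, 0, 0, 0, 1],
    [0.2, 0.58, 0, 0, 0, 0, 1],
    [0.22, 0.68, 0, 0, 0, 0, 1],
    [0.22, 0.7, 0, 0, 0, 0, 1],
    [0.22, 0.7, 0, 0, 0, 0, 1]
  ]
}}

```text
time_s: 51.45
ee_pos: [0.5734, -0.0036, 0.2145]
orientation: [0.76, 0.65, -0.0, -0.0]
force: [-0.6, 0.7, -0.7]
width: 0.999
```

{"method": "move_arm", "body": {
  "commands": [
    [0.01, 0, -0.15, 0, 0, 0, 1],
    [0.01, 0, -0.32, 0, 0, 0, 1],
    [0.01, 0, -0.5, 0, 0, 0, 1],
    [0.01, 0, -0.66, 0, 0, 0, 1],
    [0.01, 0, -0.75, 0, 0, 0, 1],
    [0.01, 0, -0.79, 0, 0, 0, 1],
    [0.01, 0, -0.79, 0, 0, 0, 1],
    [0.01, 0, -0.79, 0, 0, 0, 0.4]
  ]
}}

```text
time_s: 52.25
ee_pos: [0.5753, -0.0042, 0.1206]
orientation: [0.76, 0.649, 0.001, 0.0]
force: [0.5, 0.9, -0.6]
width: 0.95
```

{"method": "move_arm", "body": {
  "commands": [
    [0, 0, 0, 0, 0, 0, 0.3],
    [0, 0, 0, 0, 0, 0, 0.3],
    [0, 0, 0, 0, 0, 0, 0.3],
    [0, 0, 0, 0, 0, 0, 0.3],
    [0, 0, 0, 0, 0, 0, 0.3],
    [0, 0, 0.1, 0, 0, 0, 0.3],
    [0, 0, 0.35, 0, 0, 0, 0.3],
    [0, 0, 0.6, 0, 0, 0, 0.3]
  ]
}}

```text
time_s: 53.05
ee_pos: [0.5737, -0.0041, 0.1923]
orientation: [0.76, 0.65, -0.001, -0.001]
force: [0.9, -0.2, -3.2]
width: 0.518
```

{"method": "move_arm", "body": {
  "commands": [
    [-0.04, -0.1, 0, 0, 0, 0, 0.3],
    [-0.09, -0.2, 0, 0, 0, 0, 0.3],
    [-0.14, -0.32, 0, 0, 0, 0, 0.3],
    [-0.19, -0.44, 0, 0, 0, 0, 0.3],
    [-0.24, -0.56, 0, 0, 0, 0, 0.3],
    [-0.29, -0.68, 0, 0, 0, 0, 0.3],
    [-0.33, -0.8, 0, 0, 0, 0, 0.3],
    [-0.38, -0.9, 0, 0, 0, 0, 0.3]
  ]
}}

```text
time_s: 53.85
ee_pos: [0.5286, -0.1137, 0.1917]
orientation: [0.761, 0.649, -0.0, 0.0]
force: [0.3, 0.6, -2.3]
width: 0.516
```

{"method": "move_arm", "body": {
  "commands": [
    [-0.04, -0.12, 0, 0, 0, 0, 0.3],
    [-0.09, -0.24, 0, 0, 0, 0, 0.3],
    [-0.14, -0.36, 0, 0, 0, 0, 0.3],
    [-0.19, -0.48, 0, 0, 0, 0, 0.3],
    [-0.24, -0.58, 0, 0, 0, 0, 0.3],
    [-0.29, -0.7, 0, 0, 0, 0, 0.3],
    [-0.33, -0.8, 0, 0, 0, 0, 0.3],
    [-0.38, -0.9, 0, 0, 0, 0, 0.3]
  ]
}}

```text
time_s: 54.65
ee_pos: [0.4832, -0.2209, 0.1918]
orientation: [0.76, 0.65, 0.0, 0.0]
force: [1.4, -0.0, -1.9]
width: 0.52
```

{"method": "move_arm", "body": {
  "commands": [
    [-0.06, -0.12, 0, 0, 0, 0, 0.3],
    [-0.12, -0.24, 0, 0, 0, 0, 0.3],
    [-0.18, -0.36, 0, 0, 0, 0, 0.3],
    [-0.24, -0.48, 0, 0, 0, 0, 0.3],
    [-0.3, -0.6, 0, 0, 0, 0, 0.3],
    [-0.36, -0.7, 0, 0, 0, 0, 0.3],
    [-0.365, -0.74, 0, 0, 0, 0, 0.3],
    [-0.365, -0.74, 0, 0, 0, 0, 0.3]
  ]
}}

```text
time_s: 55.45
ee_pos: [0.4395, -0.3096, 0.1919]
orientation: [0.761, 0.649, 0.0, 0.0]
force: [1.1, 0.4, -2.4]
width: 0.517
```

{"method": "move_arm", "body": {
  "commands": [
    [0, 0, -0.1, 0, 0, 0, 0.3],
    [0, 0, -0.22, 0, 0, 0, 0.3],
    [0, 0, -0.34, 0, 0, 0, 0.3],
    [0, 0, -0.45, 0, 0, 0, 0.3],
    [0, 0, -0.52, 0, 0, 0, 0.3],
    [0, 0, -0.56, 0, 0, 0, 0.3],
    [0, 0, -0.56, 0, 0, 0, 0.3],
    [0, 0, -0.56, 0, 0, 0, 0.3]
  ]
}}

```text
time_s: 56.25
ee_pos: [0.44, -0.309, 0.1249]
orientation: [0.76, 0.65, 0.0, 0.0]
force: [-0.1, -0.6, -3.1]
width: 0.52
```

{"method": "move_arm", "body": {
  "commands": [
    [-0.008, -0.005, -0.015, 0, 0, 0, 0.3],
    [-0.008, -0.005, -0.03, 0, 0, 0, 0.3],
    [-0.008, -0.005, -0.04, 0, 0, 0, 0.3],
    [-0.008, -0.005, -0.045, 0, 0, 0, 0.3],
    [-0.008, -0.005, -0.045, 0, 0, 0, 0.3],
    [-0.008, -0.005, -0.045, 0, 0, 0, 0.6],
    [-0.008, -0.005, -0.045, 0, 0, 0, 1],
    [-0.008, -0.005, -0.045, 0, 0, 0, 1]
  ]
}}

```text
time_s: 57.05
ee_pos: [0.439, -0.3096, 0.1195]
orientation: [0.76, 0.65, 0.0, 0.0]
force: [0.9, -0.4, 0.2]
width: 0.725
```

{"method": "move_arm", "body": {
  "commands": [
    [0, 0, 0, 0, 0, 0, 1],
    [0, 0, 0.1, 0, 0, 0, 1],
    [0, 0, 0.25, 0, 0, 0, 1],
    [0, 0, 0.4, 0, 0, 0, 1],
    [0.05, 0.1, 0.55, 0, 0, 0, 1],
    [0.1, 0.25, 0.7, 0, 0, 0, 1],
    [0.15, 0.45, 0.75, 0, 0, 0, 1],
    [0.2, 0.65, 0.8, 0, 0, 0, 1]
  ]
}}

```text
time_s: 57.85
ee_pos: [0.4633, -0.2312, 0.217]
orientation: [0.761, 0.649, 0.001, 0.001]
force: [0.5, 0.4, -1.1]
width: 1.0
```

{"method": "move_arm", "body": {
  "commands": [
    [0.05, 0.12, 0, 0, 0, 0, 1],
    [0.1, 0.25, 0, 0, 0, 0, 1],
    [0.15, 0.38, 0, 0, 0, 0, 1],
    [0.2, 0.5, 0, 0, 0, 0, 1],
    [0.25, 0.62, 0, 0, 0, 0, 1],
    [0.3, 0.75, 0, 0, 0, 0, 1],
    [0.36, 0.88, 0, 0, 0, 0, 1],
    [0.42, 1, 0, 0, 0, 0, 1]
  ]
}}

```text
time_s: 58.65
ee_pos: [0.5135, -0.1108, 0.2163]
orientation: [0.76, 0.65, 0.0, 0.0]
force: [0.2, 0.1, -0.0]
width: 0.997
```

```bash
python3 snap.py scene,side 12; python3 cans.py scene,side 12
```

```text
[ 0.5143 -0.109   0.2161] [0.759 0.651 0.001 0.   ] 58.75 [-0.01  0.26  0.2   1.89 -0.06  0.99  0.06]
scene red 0.5795 0.0653 0.0254 z 0.1545 [273. 220.] 372
scene yellow 0.4491 -0.3832 0.0249 z 0.1533 [ 84. 162.] 275
scene green 0.4412 -0.3093 0.024 z 0.1536 [117. 162.] 258
scene blue 0.5057 0.2356 0.0293 z 0.0641 [346. 223.] 369
side yellow 0.4469 -0.3828 0.0242 z 0.1526 [364. 298.] 528
side blue 0.5048 0.2374 0.0295 z 0.0631 [231. 139.] 168
```

The green can is back. Last is the red can.

{"method": "move_arm", "body": {
  "commands": [
    [0.03, 0.1, 0, 0, 0, 0, 1],
    [0.07, 0.2, 0, 0, 0, 0, 1],
    [0.1, 0.3, 0, 0, 0, 0, 1],
    [0.14, 0.4, 0, 0, 0, 0, 1],
    [0.17, 0.5, 0, 0, 0, 0, 1],
    [0.2, 0.6, 0, 0, 0, 0, 1],
    [0.24, 0.7, 0, 0, 0, 0, 1],
    [0.27, 0.8, 0, 0, 0, 0, 1]
  ]
}}

```text
time_s: 59.55
ee_pos: [0.5459, -0.0143, 0.2152]
orientation: [0.76, 0.65, 0.0, 0.0]
force: [0.8, -0.4, -0.4]
width: 1.003
```

{"method": "move_arm", "body": {
  "commands": [
    [0.04, 0.12, 0, 0, 0, 0, 1],
    [0.08, 0.24, 0, 0, 0, 0, 1],
    [0.12, 0.36, 0, 0, 0, 0, 1],
    [0.16, 0.48, 0, 0, 0, 0, 1],
    [0.2, 0.58, 0, 0, 0, 0, 1],
    [0.24, 0.66, 0, 0, 0, 0, 1],
    [0.265, 0.68, 0, 0, 0, 0, 1],
    [0.265, 0.68, 0, 0, 0, 0, 1]
  ]
}}

```text
time_s: 60.35
ee_pos: [0.5777, 0.0664, 0.2151]
orientation: [0.76, 0.65, -0.0, 0.0]
force: [-0.0, 0.3, 1.5]
width: 0.996
```

{"method": "move_arm", "body": {
  "commands": [
    [0.005, 0.005, -0.15, 0, 0, 0, 1],
    [0.005, 0.005, -0.32, 0, 0, 0, 1],
    [0.005, 0.005, -0.5, 0, 0, 0, 1],
    [0.005, 0.005, -0.67, 0, 0, 0, 1],
    [0.005, 0.005, -0.77, 0, 0, 0, 1],
    [0.005, 0.005, -0.81, 0, 0, 0, 1],
    [0.005, 0.005, -0.81, 0, 0, 0, 1],
    [0.005, 0.005, -0.81, 0, 0, 0, 0.4]
  ]
}}

```text
time_s: 61.15
ee_pos: [0.5787, 0.0666, 0.1189]
orientation: [0.76, 0.649, 0.001, 0.0]
force: [-0.0, -0.1, 0.1]
width: 0.953
```

{"method": "move_arm", "body": {
  "commands": [
    [0, 0, 0, 0, 0, 0, 0.3],
    [0, 0, 0, 0, 0, 0, 0.3],
    [0, 0, 0, 0, 0, 0, 0.3],
    [0, 0, 0, 0, 0, 0, 0.3],
    [0, 0, 0, 0, 0, 0, 0.3],
    [0, 0, 0.1, 0, 0, 0, 0.3],
    [0, 0, 0.35, 0, 0, 0, 0.3],
    [0, 0, 0.6, 0, 0, 0, 0.3]
  ]
}}

```text
time_s: 61.95
ee_pos: [0.5769, 0.0666, 0.1904]
orientation: [0.76, 0.65, -0.001, -0.001]
force: [0.1, -0.6, -1.4]
width: 0.516
```

{"method": "move_arm", "body": {
  "commands": [
    [-0.04, -0.1, 0, 0, 0, 0, 0.3],
    [-0.08, -0.2, 0, 0, 0, 0, 0.3],
    [-0.12, -0.32, 0, 0, 0, 0, 0.3],
    [-0.16, -0.44, 0, 0, 0, 0, 0.3],
    [-0.2, -0.56, 0, 0, 0, 0, 0.3],
    [-0.23, -0.68, 0, 0, 0, 0, 0.3],
    [-0.27, -0.8, 0, 0, 0, 0, 0.3],
    [-0.3, -0.9, 0, 0, 0, 0, 0.3]
  ]
}}

```text
time_s: 62.75
ee_pos: [0.5414, -0.043, 0.1899]
orientation: [0.761, 0.649, -0.0, 0.0]
force: [-1.0, 0.2, -2.8]
width: 0.517
```

{"method": "move_arm", "body": {
  "commands": [
    [-0.04, -0.12, 0, 0, 0, 0, 0.3],
    [-0.08, -0.24, 0, 0, 0, 0, 0.3],
    [-0.12, -0.36, 0, 0, 0, 0, 0.3],
    [-0.16, -0.48, 0, 0, 0, 0, 0.3],
    [-0.2, -0.58, 0, 0, 0, 0, 0.3],
    [-0.23, -0.7, 0, 0, 0, 0, 0.3],
    [-0.27, -0.8, 0, 0, 0, 0, 0.3],
    [-0.3, -0.9, 0, 0, 0, 0, 0.3]
  ]
}}

```text
time_s: 63.55
ee_pos: [0.5054, -0.1502, 0.19]
orientation: [0.76, 0.65, 0.0, -0.0]
force: [1.1, -0.1, -2.8]
width: 0.517
```

{"method": "move_arm", "body": {
  "commands": [
    [-0.05, -0.12, 0, 0, 0, 0, 0.3],
    [-0.1, -0.24, 0, 0, 0, 0, 0.3],
    [-0.15, -0.36, 0, 0, 0, 0, 0.3],
    [-0.2, -0.48, 0, 0, 0, 0, 0.3],
    [-0.25, -0.6, 0, 0, 0, 0, 0.3],
    [-0.29, -0.7, 0, 0, 0, 0, 0.3],
    [-0.3, -0.75, 0, 0, 0, 0, 0.3],
    [-0.3, -0.75, 0, 0, 0, 0, 0.3]
  ]
}}

```text
time_s: 64.35
ee_pos: [0.4697, -0.2402, 0.19]
orientation: [0.761, 0.649, -0.0, 0.0]
force: [0.5, 0.2, -2.5]
width: 0.515
```

{"method": "move_arm", "body": {
  "commands": [
    [0, -0.005, -0.1, 0, 0, 0, 0.3],
    [0, -0.005, -0.22, 0, 0, 0, 0.3],
    [0, -0.005, -0.34, 0, 0, 0, 0.3],
    [0, -0.005, -0.45, 0, 0, 0, 0.3],
    [0, -0.005, -0.52, 0, 0, 0, 0.3],
    [0, -0.005, -0.56, 0, 0, 0, 0.3],
    [0, -0.005, -0.56, 0, 0, 0, 0.3],
    [0, -0.005, -0.56, 0, 0, 0, 0.3]
  ]
}}

```text
time_s: 65.15
ee_pos: [0.4703, -0.24, 0.1231]
orientation: [0.76, 0.65, 0.0, 0.0]
force: [0.6, -0.6, -2.4]
width: 0.515
```

{"method": "move_arm", "body": {
  "commands": [
    [-0.008, -0.008, -0.015, 0, 0, 0, 0.3],
    [-0.008, -0.008, -0.03, 0, 0, 0, 0.3],
    [-0.008, -0.008, -0.04, 0, 0, 0, 0.3],
    [-0.008, -0.008, -0.043, 0, 0, 0, 0.3],
    [-0.008, -0.008, -0.043, 0, 0, 0, 0.3],
    [-0.008, -0.008, -0.043, 0, 0, 0, 0.6],
    [-0.008, -0.008, -0.043, 0, 0, 0, 1],
    [-0.008, -0.008, -0.043, 0, 0, 0, 1]
  ]
}}

```text
time_s: 65.95
ee_pos: [0.4693, -0.241, 0.118]
orientation: [0.76, 0.65, 0.0, 0.0]
force: [-0.4, -0.4, -0.1]
width: 0.723
```

{"method": "move_arm", "body": {
  "commands": [
    [0, 0, 0, 0, 0, 0, 1],
    [0, 0, 0.1, 0, 0, 0, 1],
    [0, 0, 0.25, 0, 0, 0, 1],
    [0, 0, 0.4, 0, 0, 0, 1],
    [0, 0.1, 0.55, 0, 0, 0, 1],
    [0, 0.25, 0.7, 0, 0, 0, 1],
    [0, 0.45, 0.75, 0, 0, 0, 1],
    [0, 0.65, 0.8, 0, 0, 0, 1]
  ]
}}

```text
time_s: 66.75
ee_pos: [0.4694, -0.1625, 0.2154]
orientation: [0.761, 0.649, 0.001, 0.001]
force: [-0.2, -0.3, -0.2]
width: 1.004
```

{"method": "move_arm", "body": {
  "commands": [
    [0, 0.12, 0, 0, 0, 0, 1],
    [0, 0.25, 0, 0, 0, 0, 1],
    [0, 0.38, 0, 0, 0, 0, 1],
    [0, 0.5, 0, 0, 0, 0, 1],
    [0, 0.62, 0, 0, 0, 0, 1],
    [0, 0.75, 0, 0, 0, 0, 1],
    [0, 0.88, 0, 0, 0, 0, 1],
    [0, 1, 0, 0, 0, 0, 1]
  ]
}}

```text
time_s: 67.55
ee_pos: [0.4691, -0.0422, 0.2147]
orientation: [0.76, 0.65, 0.0, 0.0]
force: [0.1, 0.6, 1.0]
width: 0.998
```

```bash
python3 snap.py scene,side 13; python3 cans.py scene,side 0;echo; python3 cans.py scene,side 13; python3 - <<'E'
import cv2,numpy as np
a=cv2.imread("pics/scene13.png")[110:280,40:440];b=cv2.imread("pics/side13.png")[80:384,170:440]
cv2.imwrite("pics/c13.png",np.hstack([cv2.resize(a,(500,250)),cv2.resize(b,(250,250))]))
E
```

```text
[ 0.4692 -0.0408  0.2145] [0.759 0.651 0.001 0.   ] 67.65 [-0.09  0.16  0.13  2.01 -0.03  0.97 -0.1 ]
scene red 0.4707 -0.2425 0.0247 z 0.1534 [141. 172.] 282
scene yellow 0.4494 -0.3829 0.0261 z 0.1535 [ 84. 162.] 286
scene green 0.4416 -0.3101 0.0249 z 0.1533 [116. 161.] 271
scene blue 0.503 -0.319 0.0289 z 0.0594 [113. 207.] 329
side red 0.4704 -0.2435 0.0245 z 0.1523 [325. 236.] 405
side yellow 0.4468 -0.3845 0.0237 z 0.151 [364. 305.] 105
side green 0.4394 -0.3099 0.0234 z 0.1527 [335. 267.] 411
side blue 0.5033 -0.3177 0.0279 z 0.0585 [354. 280.] 229

scene red 0.4708 -0.2414 0.0249 z 0.1535 [141. 173.] 289
scene yellow 0.4484 -0.383 0.0245 z 0.1534 [ 84. 162.] 284
scene green 0.439 -0.3071 0.0259 z 0.1536 [116. 161.] 275
scene blue 0.5048 0.2374 0.0285 z 0.0641 [346. 223.] 372
side red 0.4705 -0.2426 0.0243 z 0.1524 [325. 236.] 407
side yellow 0.4469 -0.3825 0.024 z 0.1513 [365. 304.] 128
side green 0.4394 -0.3081 0.0229 z 0.1526 [334. 267.] 406
side blue 0.494 0.2353 0.0265 z 0.0628 [228. 140.] 102
```

View pics/c13.png

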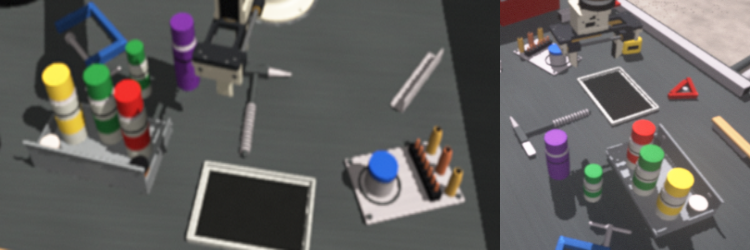

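Final views: the yellow, green and red caps are at the same pixels as at the start to within 1 px. The tray is empty and the tin is inside the ring. Handing in.

```bash
python3 -c "
from station import r
print(r.finish_job()); print(r.observe()['time_s'])"
```

```text
the job is handed in; nothing more can be done
None
the job is handed in; nothing more can be done
```

The job is done and handed in at about 68 s of the 152 s allowed. I stood all three cans in the drip tray, set the tin in the ring, then returned yellow, green and red to the rack.

- **Cans:** in the last views each cap is within 1 px of its starting position. The measured positions are within about 2–3 mm of the start, with green the furthest off. All cap tops are at 0.151–0.154 m, so all three stand upright.
- **Tin:** it stands upright at about (.505, .237), roughly 2–3 mm from the ring centre I measured, with 10 mm of clearance. The last side reading of it, (.494, .235), disagrees. The gripper partly hid the lid in that view (102 pixels against about 168 before), so I trusted the earlier readings, where both cameras agreed.
- **Pots:** the white pot shows in its place in the last views. The black pot was hidden behind the red can, so I did not measure it again. The gripper never went near it once the tin was out.
- **Forces:** those reported at the end of each move stayed under about 4 N.

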